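# Press home filter discs, gauge the cells and lock the good ones in the carrier

## Robot

A 6-joint arm with a two-finger parallel gripper is mounted at the origin on a cart in front of the work surface, level with it; the furniture and walls round the work are solid. World frame = base frame: x ahead of the robot, y to its left, z up, the work surface at z = 0. Lengths are in mm, angles in degrees, forces in N, time in s.
With the tool pointing down it reaches from about 325 to 1000 mm from the base axis. Payload 5.1 kg.
Tool frame: the origin (TCP) lies at the very end of the fingers, on their centre line; the grasp point (between the pads) lies arm.tcp_to_grasp behind it (arm.tcp_to_grasp is the distance from the TCP to the grasp point, in mm); z points along the fingers, y is the direction in which the jaws open and shut (so a half turn about z gives the same grasp; the last joint's range is limited). The gripper opens to 85 mm and grips with 20 to 120 N. Pads are 22 mm wide; open, the fingers measure 114 mm over their backs; the gripper's body (76 mm by 85 mm) begins 54 mm behind the grasp point. The pads swing forward as they close: fully open they stand 13 mm farther back than shut.
Start: joints at [-79.389, 7.093, 94.555, -0, 78.352, -4.733], TCP at [171.964, -626.828, 231.322] pointing down, gripper open.
Joint ranges: [-149.61, 149.61], [-58.7, 133.49], [1.44, 155.28], [-77.14, 257.14], [18.33, 153.61], [-166.67, 166.67]. Speed limits (degrees/s): [147.25, 147.25, 180, 180, 180, 180].

## Interface

Orientations are given as a 3x3 rotation matrix whose columns are the frame's x, y, z axes.
In Python, from workcell import arm gives the robot as it stands.
- The arm moves only by the tool move_arm, never from a script. Its argument "rows" is a list of rows, each a list of 3 entries, a list of its own where there are three numbers: the turn, a rotation vector about the tool's x, y, z in rad, then the shift along the tool's x, y, z in m, then the finger opening in m, from 0 to 0.0854. In form: [[[ax, ay, az], [tx, ty, tz], grip], ...]. A call has exactly 10 rows; each row is the pose to reach, as a shift and turn from the pose commanded when the call began, along the tool's axes at that moment; what a row does not reach only later rows make up. A row lasts 1/12 s, in which the tool goes at most 41.7 mm and 7.16 degrees, less where a joint would pass 70% of its speed; a pose out of reach is approached as far as the arm can. A call with a gripper value outside its range is refused whole. The fingers move at their own pace and stop on an object; "newtons" is the grip in N (left out, the last holds). Time passes only in rows, so rows that repeat a pose let the fingers close, or fill a call up. It gives the time, the measured TCP pose, the force and the opening at its end, in the units of the state.
- arm.observe(): the state, without advancing time (a new reading comes with each control period).
- arm.camera(name): name is "side" or "top"; returns the picture (480x640x3 uint8, blue, green, red); there is no depth.
- arm.get_calibration(name): a dict with "mtx" (3x3 intrinsics, pixels), "camera_from_world" (4x4, takes a point from world to camera coordinates). Camera axes: x right, y up, looking along -z (the intrinsics and any distortion apply to the point x, -y, -z); pixel columns grow to the right and rows downward; lengths in mm; the calibration is good to about 2 mm. A picture is of the moment at which its call begins. get_calibration takes no time and is no camera call.
- arm.hand_in(): hands the job in, once; it reports no verdict.
Trained networks look in the newest picture that a camera, given by its name, has taken for a name from the list of things; names that differ only in an ending like _2 or _b are one class to them, and where a whole thing is asked for, a point or a joint stands for the part that bears it (a point fixed in the world has none). Each returns a list of dicts, best first, with "confidence" (0 to 1); they miss things now and then, are a little off and sometimes report something else, mostly with a low value. They report only what shows in the picture. A call takes as long as a camera call. They do not tell look-alikes from the thing itself.
- arm.boxes_of(thing, camera): "extent" ([left, top, right, bottom] in pixels, round what is visible of it).
- arm.outline_of(thing, camera): "mask" (480x640 bool, what is visible of it) and "extent" ([left, top, right, bottom] in pixels, round what is visible of it).
- arm.landmark_of(thing, camera): "location" ([column, row] in pixels: a listed point, or the origin of a listed thing).
The state is a dict: "t": time; "q": joint angles; "joint_vel": joint speeds; "tau": joint torques, N m; "tool_pos": TCP position; "tcp_rot": TCP orientation; "ft_force": force on the tool from outside, world axes, zero at the start; "moment": the same for the moment, N m; "width": finger opening in mm.
Only numpy, scipy, OpenCV 4.12 (cv2) and the standard library are available. Lean on these libraries where they do the work, as an engineer would, in place of code of your own. Each camera call takes 0.05 s, during which the arm holds its last target.

## Task

Each aluminium filter cell on the desk has a white filter disc part-way down its bore: with the tamping rod from the grey stand push every disc down until it bottoms, and read the depth by the red band on the rod (in a full-depth cell the band goes down out of sight below the rim, in a short cell it stays clear above it). Set the full-depth cells upright in the nests of the carrier, one to a nest, leave the short ones standing on the desk, and put the rod back upright in its stand, fully down on its collar. Once the cells are loaded, slide the carrier's orange keeper bar towards the robot over them to its end stop; do not knock over the things round about.

Things in the scene. Friction and masses are not known exactly. Their poses are not given: they have to be found in the camera images.
- cell_a_mid (a point): centre (half-way up) of a filter cell: loose square aluminium block 44 x 44 mm and 60 mm tall, about 0.3 kg, standing on a heavy dark steel foot, with two thin blue lines round it and in its top one central blind bore of 14 mm diameter (straight down its z axis); its rim is 30 mm above this point. All cells look alike; some are full-depth and some short, which only pushing the disc home shows. None if this cell is absent.
- cell_b_mid (a point): centre (half-way up) of a filter cell: loose square aluminium block 44 x 44 mm and 60 mm tall, about 0.3 kg, standing on a heavy dark steel foot, with two thin blue lines round it and in its top one central blind bore of 14 mm diameter (straight down its z axis); its rim is 30 mm above this point. All cells look alike; some are full-depth and some short, which only pushing the disc home shows. None if this cell is absent.
- cell_c_mid (a point): centre (half-way up) of a filter cell: loose square aluminium block 44 x 44 mm and 60 mm tall, about 0.3 kg, standing on a heavy dark steel foot, with two thin blue lines round it and in its top one central blind bore of 14 mm diameter (straight down its z axis); its rim is 30 mm above this point. All cells look alike; some are full-depth and some short, which only pushing the disc home shows. None if this cell is absent.
- cell_d_mid (a point): centre (half-way up) of a filter cell: loose square aluminium block 44 x 44 mm and 60 mm tall, about 0.3 kg, standing on a heavy dark steel foot, with two thin blue lines round it and in its top one central blind bore of 14 mm diameter (straight down its z axis); its rim is 30 mm above this point. All cells look alike; some are full-depth and some short, which only pushing the disc home shows. None if this cell is absent.
- cell_e_mid (a point): centre (half-way up) of a filter cell: loose square aluminium block 44 x 44 mm and 60 mm tall, about 0.3 kg, standing on a heavy dark steel foot, with two thin blue lines round it and in its top one central blind bore of 14 mm diameter (straight down its z axis); its rim is 30 mm above this point. All cells look alike; some are full-depth and some short, which only pushing the disc home shows. None if this cell is absent.
- disc_a (a joint): white filter disc in the bore of cell a: how far (m) it has been pushed down. At 0 its top face is 12 mm below the rim; it starts at 0 to 6 mm. It slides stiffly (about 4 N) and stays put, until it bottoms: at 0.034 in a full-depth cell (top face 46 mm below the rim), at 0.014 in a short cell (26 mm below). None if the cell is absent.
- disc_b (a joint): white filter disc in the bore of cell b: how far (m) it has been pushed down. At 0 its top face is 12 mm below the rim; it starts at 0 to 6 mm. It slides stiffly (about 4 N) and stays put, until it bottoms: at 0.034 in a full-depth cell (top face 46 mm below the rim), at 0.014 in a short cell (26 mm below). None if the cell is absent.
- disc_c (a joint): white filter disc in the bore of cell c: how far (m) it has been pushed down. At 0 its top face is 12 mm below the rim; it starts at 0 to 6 mm. It slides stiffly (about 4 N) and stays put, until it bottoms: at 0.034 in a full-depth cell (top face 46 mm below the rim), at 0.014 in a short cell (26 mm below). None if the cell is absent.
- disc_d (a joint): white filter disc in the bore of cell d: how far (m) it has been pushed down. At 0 its top face is 12 mm below the rim; it starts at 0 to 6 mm. It slides stiffly (about 4 N) and stays put, until it bottoms: at 0.034 in a full-depth cell (top face 46 mm below the rim), at 0.014 in a short cell (26 mm below). None if the cell is absent.
- disc_e (a joint): white filter disc in the bore of cell e: how far (m) it has been pushed down. At 0 its top face is 12 mm below the rim; it starts at 0 to 6 mm. It slides stiffly (about 4 N) and stays put, until it bottoms: at 0.034 in a full-depth cell (top face 46 mm below the rim), at 0.014 in a short cell (26 mm below). None if the cell is absent.
- rod_grip (a point): middle of the black square grip (14 x 14 mm, 46 mm long) of the loose steel tamping rod, 112 mm long, 0.07 kg, which stands upright in the stand at the start. z axis points up the rod, x and y square to the grip's faces. The tip lies 89 mm below this point, the shaft is 10 mm in diameter and 62 mm long, then comes a collar of 22 mm diameter and 4 mm thick, whose underside is 27 mm below this point. The red band covers the shaft from 32 to 44 mm above the tip.
- stand_seat (a point): mouth of the 14 mm hole (63 mm deep) in the middle of the top of the fixed grey rod stand (44 x 44 mm, 66 mm high). The rod stands in it with its collar resting on the top, so the grip's middle is 27 mm above this point.
- nest_1 (a point): centre of the floor (4 mm above the desk) of the left of the three square nests in a row of the fixed carrier, seen from the robot; inside 51 x 51 mm, grey walls 14 mm high above the floor. x axis points from the robot's side to the keeper's side of the carrier, y to the left, from nest_3 to nest_1; the nests are 56 mm apart along y. The keeper's side rails, 64 mm high, stand 93 mm either side of the carrier's middle along y.
- nest_2 (a point): centre of the floor (4 mm above the desk) of the middle of the three square nests in a row of the fixed carrier, seen from the robot; inside 51 x 51 mm, grey walls 14 mm high above the floor. x axis points from the robot's side to the keeper's side of the carrier, y to the left, from nest_3 to nest_1; the nests are 56 mm apart along y. The keeper's side rails, 64 mm high, stand 93 mm either side of the carrier's middle along y.
- nest_3 (a point): centre of the floor (4 mm above the desk) of the right of the three square nests in a row of the fixed carrier, seen from the robot; inside 51 x 51 mm, grey walls 14 mm high above the floor. x axis points from the robot's side to the keeper's side of the carrier, y to the left, from nest_3 to nest_1; the nests are 56 mm apart along y. The keeper's side rails, 64 mm high, stand 93 mm either side of the carrier's middle along y.
- keeper (a joint): slide of the orange keeper bar (20 mm wide, 200 mm long across the carrier, underside 68 mm and top 76 mm above the desk), in m: 0 = open, behind the nests (bar 76 mm behind the nests' centre line); grows as the bar slides towards the robot (the carrier's -x) over the nests, to the end stop at 0.060. About 2 N to move it; it stays where it is left.
- keeper_grip (a point): centre of the black upright grip on the keeper bar: 16 mm thick along the slide, 36 mm across, 30 mm high, standing on the middle of the bar; this point is 93 mm above the desk. It moves with the bar; x axis points away from the closing direction.
- beaker: white waste beaker, 66 mm wide, 73 mm high, bystander; origin at its underside
- small_carton: small cream carton, 58 x 54 mm, 84 mm high, bystander; origin at its underside
Mind the look-alikes: they are no part of the job. Leave any brown look-alike of the part that bears cell_a_mid alone.

How it is judged (in metres and radians):
On the way, in this order (a step that is already met when the one before it is completed fails the run):
1. every disc is pushed home and the full-depth cells are in the nests, with the keeper still open (value of joint each of disc_a, disc_d, disc_e above 0.032 m and value of joint each of disc_b, disc_c above 0.012 m and (horizontal distance between cell_a_mid and nest_1 below 0.009 m or horizontal distance between cell_a_mid and nest_2 below 0.009 m or horizontal distance between cell_a_mid and nest_3 below 0.009 m) and height (world z) of each of cell_a_mid, cell_d_mid, cell_e_mid below 0.039 m and angle between each of cell_a_mid, cell_d_mid, cell_e_mid's own z axis and vertical below 0.1 rad and (horizontal distance between cell_d_mid and nest_1 below 0.009 m or horizontal distance between cell_d_mid and nest_2 below 0.009 m or horizontal distance between cell_d_mid and nest_3 below 0.009 m) and (horizontal distance between cell_e_mid and nest_1 below 0.009 m or horizontal distance between cell_e_mid and nest_2 below 0.009 m or horizontal distance between cell_e_mid and nest_3 below 0.009 m) and value of joint keeper below 0.02 m), for 0.2 s.
2. the keeper is slid over the cells to its end stop (value of joint keeper above 0.057 m), for 0.2 s.
At the end, for the whole second after the job is handed in: Every disc bottomed (2 mm); each full-depth cell down in a nest (9 mm of its centre), upright; short cells upright on the desk outside the carrier; rod upright in its stand, collar within 4 mm of the top; keeper within 3 mm of its end stop (value of joint each of disc_a, disc_d, disc_e above 0.032 m and value of joint each of disc_b, disc_c above 0.012 m and (horizontal distance between cell_a_mid and nest_1 below 0.009 m or horizontal distance between cell_a_mid and nest_2 below 0.009 m or horizontal distance between cell_a_mid and nest_3 below 0.009 m) and height (world z) of each of cell_a_mid, cell_d_mid, cell_e_mid below 0.039 m and angle between each of cell_a_mid, cell_d_mid, cell_e_mid, rod_grip's own z axis and vertical below 0.1 rad and (horizontal distance between cell_d_mid and nest_1 below 0.009 m or horizontal distance between cell_d_mid and nest_2 below 0.009 m or horizontal distance between cell_d_mid and nest_3 below 0.009 m) and (horizontal distance between cell_e_mid and nest_1 below 0.009 m or horizontal distance between cell_e_mid and nest_2 below 0.009 m or horizontal distance between cell_e_mid and nest_3 below 0.009 m) and horizontal distance between each of cell_b_mid, cell_c_mid and nest_1 above 0.06 m and horizontal distance between each of cell_b_mid, cell_c_mid and nest_2 above 0.06 m and horizontal distance between each of cell_b_mid, cell_c_mid and nest_3 above 0.06 m and angle between each of cell_b_mid, cell_c_mid's own z axis and vertical below 0.15 rad and height (world z) of cell_b_mid between 0.025 and 0.035 m and height (world z) of cell_c_mid between 0.025 and 0.035 m and horizontal distance between rod_grip and stand_seat below 0.008 m and z of rod_grip in the frame of stand_seat below 0.031 m and velocity of joint keeper below 0.01 m/s and value of joint keeper above 0.057 m); the robot touches nothing.
It fails at once if a bystander (beaker, small carton) is knocked over (angle between any of beaker, small_carton's own z axis and vertical above 0.6 rad).
Of cell_a, cell_b, cell_c, cell_d, cell_e only 4 to 5 are there at a start; the rules pass over those that are not, and their reading is None.
At some moment in a run one of cell_a, cell_b, cell_c, cell_d, cell_e may be knocked a few centimetres aside while the robot is not near it.
It also fails if it takes over 210 s, if anything falls off the work surface, if the arm or the gripper's body presses on something with over 40 N, if the wrist force passes 120 N, or if a joint passes its speed limit or range.

## Working session

There is one attempt and no reset: what is moved stays moved. The work goes in short steps, Python scripts to look and compute and a tool call to move; the robot and the scene stay as the last step left them, time stands still between calls to the robot, and variables do not carry over. Pictures are saved under pics/ and viewed, and the job is handed in when it is done.

Besides the shell and the picture viewer there is one more tool, called after "Call:" by a JSON object that holds its "name" and its "arguments", one argument or row to a line. move_arm: Moves the arm, as the interface text tells. Its arguments: {"type":"object","properties":{"rows":{"type":"array"},"newtons":{"type":"number"}},"required":["rows"]}

```bash
ls; mkdir -p pics; python3 - <<'E'
from workcell import arm
import cv2
print(arm.observe()); print(arm.tcp_to_grasp)
for n in("side","top"):
    cv2.imwrite(f"pics/{n}0.png",arm.camera(n)); c=arm.get_calibration(n); print(n,c)
E
```

```text
pics
{'t': 0.0, 'q': array([-7.93911526e+01,  7.13119881e+00,  9.46340843e+01, -1.69255996e-03,
        7.83519135e+01, -4.73206530e+00]), 'joint_vel': array([-0.05862791,  0.03677119, -0.13443817, -0.10582426, -0.04843474,
        0.01656884]), 'tau': array([ 1.51592034e-03, -4.23607850e+01, -3.65452051e+01,  2.10375146e-05,
        6.82566577e-03, -1.64596486e-05]), 'tool_pos': array([ 171.82240425, -626.24358041,  230.07894245]), 'tcp_rot': array([[ 9.64367194e-01,  2.64567103e-01, -4.05014324e-04],
       [ 2.64567376e-01, -9.64365119e-01,  2.00517504e-03],
       [ 1.39921664e-04, -2.04087860e-03, -9.99997908e-01]]), 'ft_force': array([0.80209231, 0.74819685, 0.3237453 ]), 'moment': array([-0.00757802,  0.00847137,  0.02941506]), 'width': 85.47099600506958}
18.700000000000003
side {'mtx': array([[473.18879345,   0.        , 318.61437804],
       [  0.        , 473.18879345, 234.27300955],
       [  0.        ,   0.        ,   1.        ]]), 'camera_from_world': array([[-9.99923699e-01, -9.05225794e-03, -8.40552199e-03,
         5.26131505e+02],
       [-2.32963833e-03, -5.30047437e-01,  8.47964791e-01,
         2.41620205e+01],
       [-1.21313214e-02,  8.47919672e-01,  5.29985906e-01,
        -1.13337595e+03],
       [ 0.00000000e+00,  0.00000000e+00,  0.00000000e+00,
         1.00000000e+00]])}
top {'mtx': array([[590.97316218,   0.        , 319.60508066],
       [  0.        , 590.97316218, 245.24125661],
       [  0.        ,   0.        ,   1.        ]]), 'camera_from_world': array([[-1.17877453e-01, -9.93027883e-01,  7.28370916e-04,
         2.44677347e+02],
       [ 9.70662470e-01, -1.15067708e-01,  2.11125061e-01,
        -5.41333281e+02],
       [-2.09569260e-01,  2.55938868e-02,  9.77458786e-01,
        -9.87616514e+02],
       [ 0.00000000e+00,  0.00000000e+00,  0.00000000e+00,
         1.00000000e+00]])}
```

View pics/top0.png

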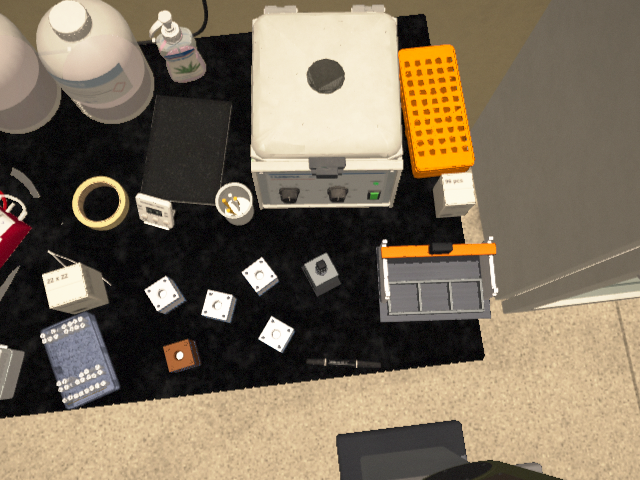

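View pics/side0.png

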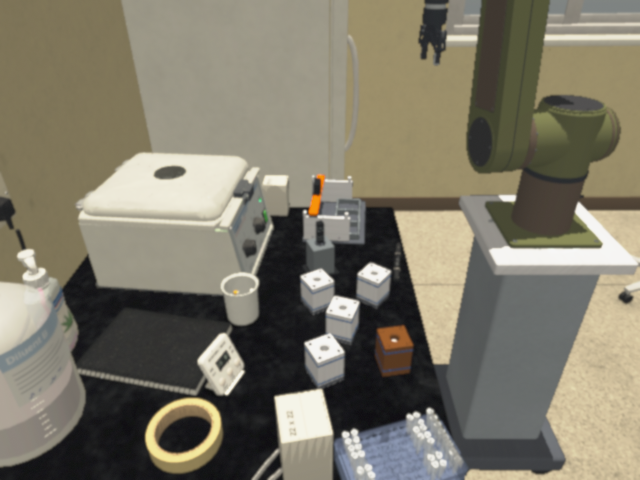

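Seen in top: white cells at about (165,294), (219,305), (260,275), (276,334). There is a brown look-alike at (182,355). The stand with the rod is at (321,272), the carrier at (435,283), and its keeper grip at (440,247).

```bash
cat > h.py <<'E'
from workcell import arm
import numpy as np, cv2
def proj(P,name):
    c=arm.get_calibration(name);K=c['mtx'];T=c['camera_from_world']
    P=np.atleast_2d(P);p=(T[:3,:3]@P.T).T+T[:3,3]; p=p*[1,-1,-1]
    q=(K@p.T).T; return q[:,:2]/q[:,2:]
def ray(uv,name):
    c=arm.get_calibration(name);K=c['mtx'];T=c['camera_from_world']
    d=np.linalg.inv(K)@[uv[0],uv[1],1]; d=d*[1,-1,-1]
    R=T[:3,:3]; return -R.T@T[:3,3], R.T@d
def at_z(uv,name,z):
    o,d=ray(uv,name); return o+d*(z-o[2])/d[2]
def tri(u1,u2):
    (o1,d1),(o2,d2)=ray(u1,'top'),ray(u2,'side')
    A=np.stack([d1,-d2],1); s=np.linalg.lstsq(A,o2-o1,rcond=None)[0]
    a,b=o1+d1*s[0],o2+d2*s[1]; return (a+b)/2,np.linalg.norm(a-b)
def big(name,box,k,fn,img=None):
    im=arm.camera(name) if img is None else img
    l,t,r,b=box; cv2.imwrite(fn,cv2.resize(im[t:b,l:r],None,fx=k,fy=k,interpolation=cv2.INTER_CUBIC))
E
python3 - <<'E'
from h import *
np.set_printoptions(precision=1,suppress=True)
t=arm.camera('top');s=arm.camera('side')
big('top',(130,230,350,380),3.6,'pics/t1.png',t)
big('top',(360,220,510,330),5,'pics/t2.png',t)
big('side',(280,160,440,400),2.5,'pics/s1.png',s)
for th,z in(('cell_a_mid',30),('rod_grip',93),('stand_seat',66),('nest_1',4),('nest_2',4),('nest_3',4),('keeper_grip',93),('beaker',0),('small_carton',0)):
    for cam in('top','side'):
        for r in arm.landmark_of(th,cam):
            print(th,cam,np.array(r['location']),round(r['confidence'],2),at_z(r['location'],cam,z))
E
```

```text
cell_a_mid top [181.6 358.2] 0.76 [400.5 441.3  30. ]
cell_a_mid top [163.6 293. ] 0.7 [518.5 465.3  30. ]
cell_a_mid side [322.3 363.8] 0.84 [516.  467.1  30. ]
cell_a_mid side [391.6 351.1] 0.57 [406.4 440.6  30. ]
cell_a_mid side [344.4 208.7] 0.44 [463.8 -25.1  30. ]
rod_grip top [323.9 264. ] 0.6 [525.6 176.7  93. ]
rod_grip top [432.3 296.1] 0.28 [449.9   2.8  93. ]
rod_grip side [319.7 233.2] 0.71 [521.6 188.1  93. ]
rod_grip side [316.7 184.9] 0.51 [530.1 -27.2  93. ]
rod_grip side [343.7 228.1] 0.46 [473.7 169.   93. ]
stand_seat top [322.7 268.3] 0.73 [523.2 178.9  66. ]
stand_seat top [322.5 264.7] 0.27 [529.6 178.5  66. ]
stand_seat side [322.1 241.9] 0.93 [517.  177.9  66. ]
nest_1 top [403.5 301.1] 0.9 [456.3  38.1   4. ]
nest_1 top [462.7 295.1] 0.76 [454.5 -71.1   4. ]
nest_1 top [165.7 292.8] 0.7 [522.7 467.9   4. ]
nest_1 top [432.1 297.5] 0.57 [456.7 -14.8   4. ]
nest_1 side [346.7 210. ] 0.85 [456.  -65.4   4. ]
nest_1 side [347.8 218.9] 0.56 [455.1 -20.8   4. ]
nest_2 top [403.5 301.1] 0.9 [456.3  38.1   4. ]
nest_2 top [462.7 295.1] 0.76 [454.5 -71.1   4. ]
nest_2 top [165.7 292.8] 0.7 [522.7 467.9   4. ]
nest_2 top [432.1 297.5] 0.57 [456.7 -14.8   4. ]
nest_2 side [346.7 210. ] 0.85 [456.  -65.4   4. ]
nest_2 side [347.8 218.9] 0.56 [455.1 -20.8   4. ]
nest_3 top [403.5 301.1] 0.9 [456.3  38.1   4. ]
nest_3 top [462.7 295.1] 0.76 [454.5 -71.1   4. ]
nest_3 top [165.7 292.8] 0.7 [522.7 467.9   4. ]
nest_3 top [432.1 297.5] 0.57 [456.7 -14.8   4. ]
nest_3 side [346.7 210. ] 0.85 [456.  -65.4   4. ]
nest_3 side [347.8 218.9] 0.56 [455.1 -20.8   4. ]
keeper_grip top [438.4 242.8] 0.62 [539.2 -22.   93. ]
keeper_grip side [317.6 183.8] 0.64 [528.1 -33.   93. ]
beaker top [236.8 210. ] 0.76 [665.  325.3   0. ]
beaker side [239.9 316.1] 0.85 [667.3 325.1   0. ]
small_carton top [448.1 202.5] 0.91 [632.5 -74.4   0. ]
small_carton side [278.  209.7] 0.88 [630.3 -75.2   0. ]
```

View pics/t1.png

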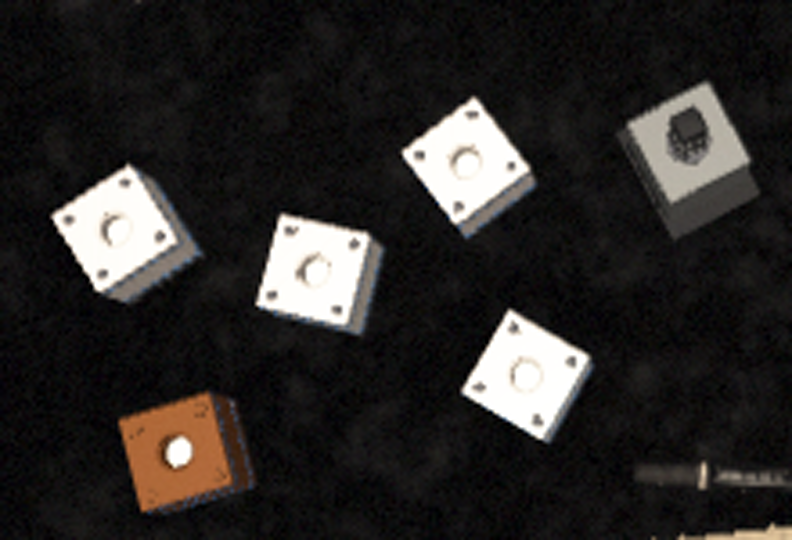

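View pics/t2.png

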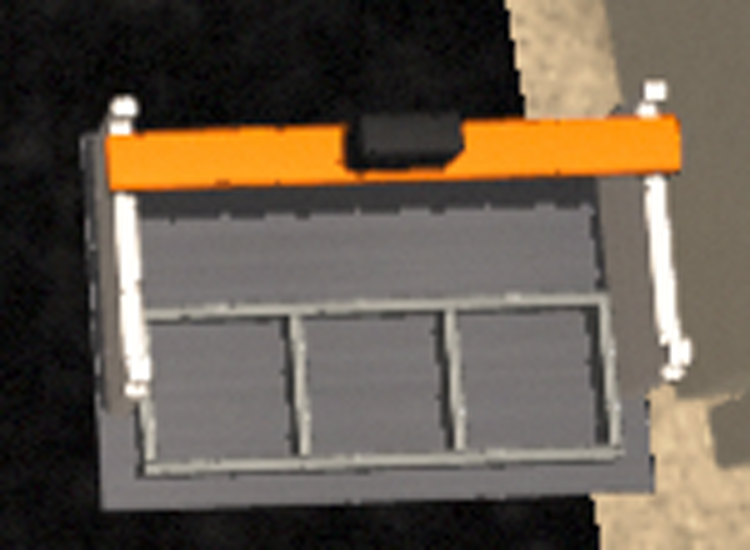

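View pics/s1.png

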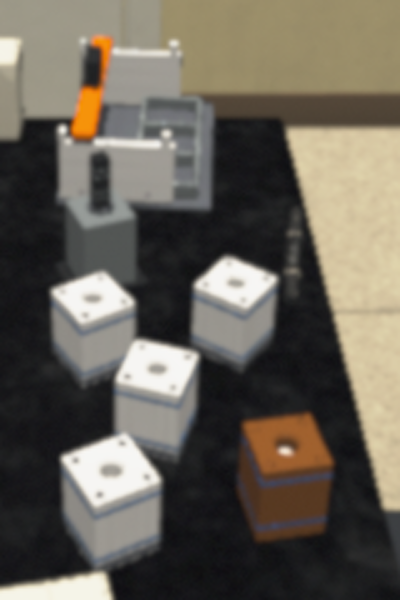

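```bash
cat >> h.py <<'E'
def cells(cam,im,thr=None,z=60.,show=False):
    """top faces of white cells: fit rectangle in the plane z"""
    out=[]
    g=im.min(2)
    thr=thr or (225 if cam=='top' else 205)
    m=(g>thr).astype(np.uint8); m=cv2.morphologyEx(m,cv2.MORPH_CLOSE,np.ones((5,5),np.uint8))
    cs,_=cv2.findContours(m,cv2.RETR_EXTERNAL,cv2.CHAIN_APPROX_NONE)
    for c in cs:
        if not 200<cv2.contourArea(c)<2500: continue
        p=np.array([at_z(q[0],cam,z)[:2] for q in cv2.convexHull(c)],np.float32)
        (x,y),(w,h),a=cv2.minAreaRect(p)
        if not(36<w<54 and 36<h<54 and 300<x<800): continue
        out.append((round(x,1),round(y,1),round(w,1),round(h,1),round((a+45)%90-45,1)))
    return out
E
python3 - <<'E'
from h import *
np.set_printoptions(precision=1,suppress=True)
t=arm.camera('top');s=arm.camera('side')
print('top',*cells('top',t),sep='\n');
for th in (150,170,190,205,220):print('side',th,*cells('side',s,th),sep='\n')
big('top',(295,235,350,300),10,'pics/t3.png',t)
big('side',(290,205,350,280),8,'pics/s3.png',s)
# carrier
f=lambda u,v,z:at_z((360+u/5,220+v/5),'top',z)[:2]
print(*[f(*q,18) for q in((140,315),(607,297),(620,450),(148,470),(295,310),(449,303),(303,460),(462,455))],sep='\n')
print('bar',*[f(*q,76) for q in((108,135),(680,117),(680,170),(108,188))])
E
```

```text
top
(421.0, 272.6, 43.6, 43.5, -36.5)
(482.6, 368.5, 43.4, 43.6, -19.0)
(513.9, 461.8, 43.0, 43.7, 27.2)
(526.7, 291.0, 42.8, 42.7, 30.8)
(654.3, 317.5, 39.6, 38.6, -19.4)
(641.0, -81.8, 51.8, 53.4, -2.9)
side
150
(513.3, 461.5, 48.2, 49.9, 27.9)
(483.3, 369.3, 50.4, 49.1, -19.4)
(526.7, 291.7, 47.1, 51.1, 30.7)
(420.5, 273.8, 50.2, 48.3, -36.7)
side
170
(513.5, 461.6, 46.2, 47.8, 27.4)
(482.6, 368.9, 47.4, 46.7, -19.0)
(526.4, 291.1, 46.2, 48.2, 31.0)
(420.8, 273.3, 47.8, 46.6, -36.4)
side
190
(513.4, 461.9, 45.1, 45.7, 27.8)
(482.4, 368.5, 45.6, 45.3, -19.1)
(527.0, 291.2, 44.0, 46.1, 30.8)
(421.0, 272.6, 46.1, 44.6, -35.5)
side
205
(513.4, 461.8, 44.3, 44.4, 27.1)
(482.5, 368.5, 44.4, 44.9, -18.7)
(526.8, 291.0, 43.5, 45.0, 30.8)
(420.5, 273.0, 43.6, 43.9, -36.8)
side
220
(513.4, 461.7, 42.7, 42.9, 27.3)
(482.4, 368.5, 42.5, 43.5, -18.4)
(525.9, 290.6, 41.9, 42.8, 32.8)
(420.9, 272.4, 42.3, 41.6, -35.5)
[490.8  63.3]
[ 477.3 -106. ]
[ 422.  -100.9]
[434.9  68.4]
[486.    7.2]
[481.9 -48.7]
[431.9  12.7]
[426.9 -44.3]
bar [546.7  73.2] [ 529.6 -125.3] [ 511.1 -121.9] [528.1  75.8]
```

View pics/t3.png

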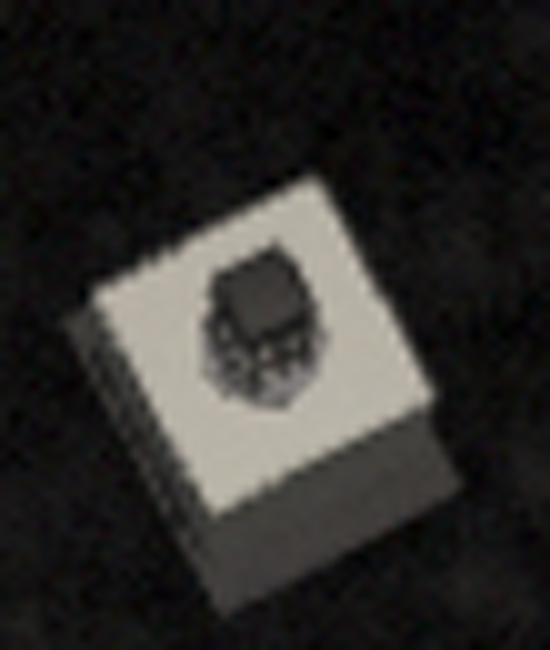

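View pics/s3.png

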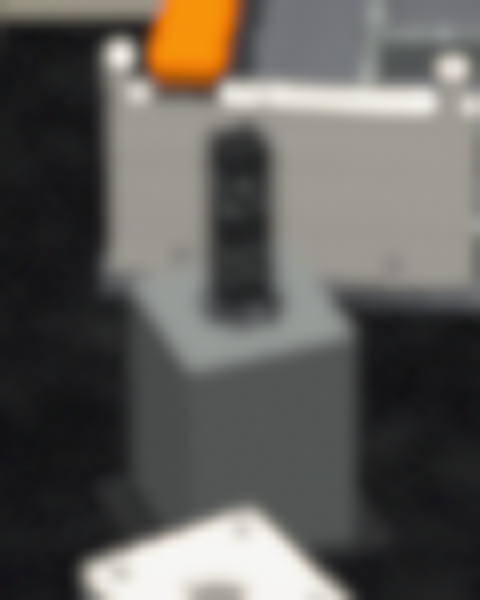

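```bash
cat > c.py <<'E'
from h import *
import sys
np.set_printoptions(precision=1,suppress=True)
f=lambda u,v:at_z((295+u/10,235+v/10),'top',66)[:2]
Q=np.array([f(*q) for q in((93,296),(317,177),(433,400),(213,518))]);print('stand top',Q.mean(0),[np.linalg.norm(Q[i]-Q[i-1]) for i in range(4)], np.degrees(np.arctan2(*(Q[1]-Q[0])[::-1])))
f=lambda u,v:at_z((290+u/8,205+v/8),'side',66)[:2]
Q=np.array([f(*q) for q in((128,285),(195,375),(355,330),(290,245))]);print('stand side',Q.mean(0),[np.linalg.norm(Q[i]-Q[i-1]) for i in range(4)])
cx,cy,yaw=map(float,sys.argv[1:4])
R=lambda p:np.c_[np.array(p)[:,:2]@np.array([[np.cos(yaw),np.sin(yaw)],[-np.sin(yaw),np.cos(yaw)]])+[cx,cy],np.array(p)[:,2]]
yaw=np.radians(yaw)
for cam,box,k in(('top',(360,220,510,330),5),('side',(295,165,375,255),7)):
    im=cv2.resize(arm.camera(cam)[box[1]:box[3],box[0]:box[2]],None,fx=k,fy=k,interpolation=cv2.INTER_CUBIC)
    def dr(P,col):
        u=(proj(R(P),cam)-[box[0]-.5,box[1]-.5])*k
        cv2.polylines(im,[np.int32(u)],True,col,1)
    for n in(-56,0,56):
        for z,c in((4,(0,0,255)),(18,(0,255,0))):
            a=25.5; dr([(-a,n-a,z),(a,n-a,z),(a,n+a,z),(-a,n+a,z)],c)
    dr([(66,-100,76),(86,-100,76),(86,100,76),(66,100,76)],(255,0,0))
    dr([(68,-18,108),(84,-18,108),(84,18,108),(68,18,108)],(255,255,0))
    for s in(-93,93): dr([(-30,s,64),(90,s,64)],(255,0,255))
    cv2.imwrite(f'pics/ov_{cam}{sys.argv[4]}.png',im)
E
python3 c.py 455 -18.5 -4.6 1
```

```text
stand top [521.  181.5] [np.float64(44.246852635027906), np.float64(44.436832164001466), np.float64(44.27751241565137), np.float64(43.38498361767489)] -68.3375083759452
stand side [520.7 183.7] [np.float64(45.20796194138236), np.float64(44.295519753149264), np.float64(44.086137262217235), np.float64(42.792111634296155)]
```

View pics/ov_top1.png

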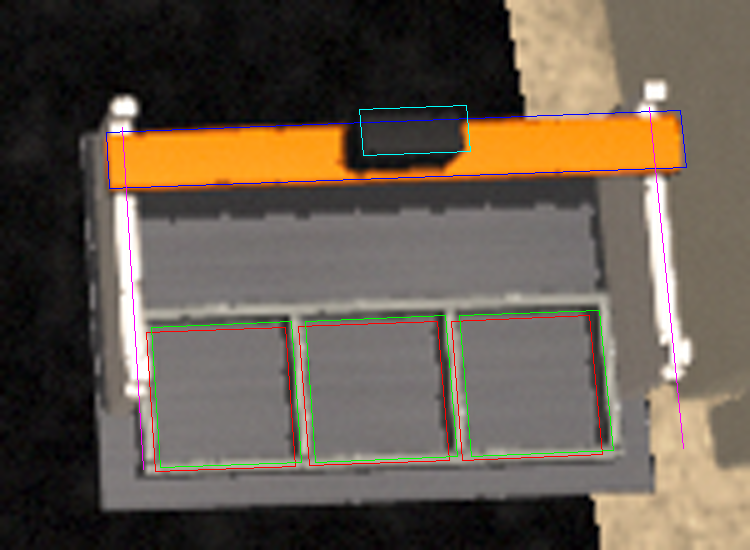

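View pics/ov_side1.png

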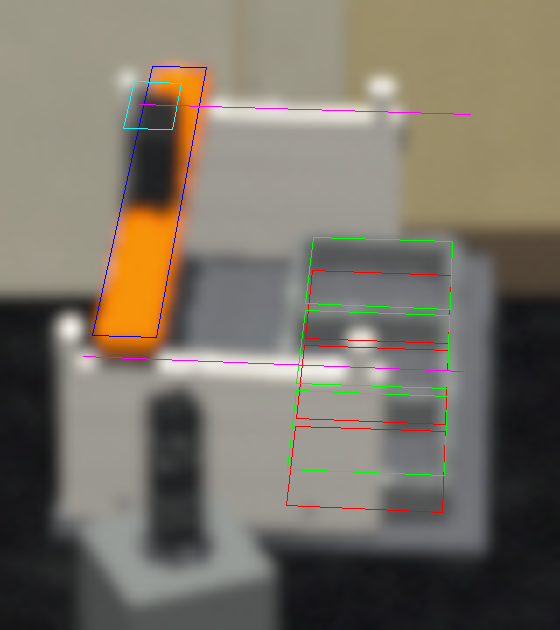

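```bash
cat > m.py <<'E'
# usage: m.py x y z theta   (theta = world angle of jaw axis; mod 180 nearest)
from h import *
from scipy.spatial.transform import Rotation as Ro
import sys
np.set_printoptions(precision=4,suppress=True)
o=arm.observe(); R=o['tcp_rot']; p=o['tool_pos']
cur=np.degrees(np.arctan2(R[1,1],R[0,1]))
print('t',round(o['t'],2),'pos',p.round(1),'jaw',round(cur,2),'F',o['ft_force'].round(1),'w',round(o['width'],1),'q',o['q'].round(0))
if len(sys.argv)>3:
    T=np.array([float(a) for a in sys.argv[1:4]])
    th=float(sys.argv[4]) if len(sys.argv)>4 else cur
    if len(sys.argv)<=5: th=cur+((th-cur+90)%180-90)
    a=np.radians(th); y=np.array([np.cos(a),np.sin(a),0]); z=np.array([0,0,-1.]); D=np.stack([np.cross(y,z),y,z],1)
    print('turn',Ro.from_matrix(R.T@D).as_rotvec(),'deg',round(th-cur,1),'shift m',R.T@(T-p)/1000,'dist',np.linalg.norm(T-p).round(0))
E
python3 m.py 521 182.5 200 -68.3
```

```text
t 1.3 pos [ 172.  -626.8  231.3] jaw -74.66 F [ 0.1 -0.5  0. ] w 85.5 q [-79.   7.  95.  -0.  78.  -5.]
turn [ 0.     0.    -0.111] deg 6.4 shift m [ 0.5507 -0.6881  0.0313] dist 882.0
```

Call:
{"name": "move_arm", "arguments": {
  "rows": [
    [[0, 0, -0.05], [0.02, -0.025, 0], 0.085],
    [[0, 0, -0.111], [0.045, -0.056, 0], 0.06],
    [[0, 0, -0.111], [0.07, -0.087, 0], 0.06],
    [[0, 0, -0.111], [0.095, -0.118, 0], 0.06],
    [[0, 0, -0.111], [0.12, -0.15, 0], 0.06],
    [[0, 0, -0.111], [0.145, -0.181, 0], 0.06],
    [[0, 0, -0.111], [0.17, -0.212, 0], 0.06],
    [[0, 0, -0.111], [0.195, -0.243, 0], 0.06],
    [[0, 0, -0.111], [0.22, -0.275, 0], 0.06],
    [[0, 0, -0.111], [0.245, -0.306, 0], 0.06]
  ],
  "newtons": 40
}}

```text
t: 2.13
tool_pos: [327.5, -265.1, 231.5]
tcp_rot: [[0.929, 0.369, 0.001], [0.369, -0.929, -0.001], [0.0, 0.001, -1.0]]
ft_force: [1.1, 0.1, 0.1]
width: 60.2
```

```bash
python3 m.py 521 182.5 200 -68.3
```

```text
t 2.13 pos [ 327.5 -265.1  231.5] jaw -68.34 F [1.1 0.1 0.1] w 60.2 q [-46. -24. 122.   0.  82.  22.]
turn [ 0.0008 -0.0005 -0.0007] deg 0.0 shift m [ 0.345  -0.3446  0.0314] dist 489.0
```

Call:
{"name": "move_arm", "arguments": {
  "rows": [
    [[0, 0, 0], [0.03, -0.03, 0], 0.05],
    [[0, 0, 0], [0.059, -0.059, 0], 0.05],
    [[0, 0, 0], [0.088, -0.088, 0], 0.05],
    [[0, 0, 0], [0.117, -0.117, 0], 0.05],
    [[0, 0, 0], [0.146, -0.146, 0], 0.05],
    [[0, 0, 0], [0.175, -0.175, 0], 0.05],
    [[0, 0, 0], [0.204, -0.204, 0], 0.05],
    [[0, 0, 0], [0.233, -0.233, 0], 0.05],
    [[0, 0, 0], [0.262, -0.262, 0], 0.05],
    [[0, 0, 0], [0.29, -0.29, 0], 0.05]
  ]
}}

```text
t: 2.97
tool_pos: [489.9, 112.2, 231.7]
tcp_rot: [[0.929, 0.371, 0.001], [0.371, -0.929, 0.0], [0.001, 0.0, -1.0]]
ft_force: [0.4, -0.0, 0.3]
width: 50.0
```

```bash
python3 m.py 521 182.5 170 -68.3
```

```text
t 2.97 pos [489.9 112.2 231.7] jaw -68.25 F [ 0.4 -0.   0.3] w 50.0 q [  7. -12. 113.  -0.  79.  75.]
turn [ 0.0004 -0.0009  0.0009] deg -0.1 shift m [ 0.0549 -0.0538  0.0617] dist 99.0
```

Call:
{"name": "move_arm", "arguments": {
  "rows": [
    [[0, 0, 0], [0.011, -0.011, 0.012], 0.05],
    [[0, 0, 0], [0.022, -0.022, 0.024], 0.05],
    [[0, 0, 0], [0.033, -0.032, 0.036], 0.05],
    [[0, 0, 0], [0.044, -0.042, 0.048], 0.05],
    [[0, 0, 0], [0.05, -0.049, 0.056], 0.05],
    [[0, 0, 0], [0.053, -0.052, 0.06], 0.05],
    [[0, 0, 0], [0.055, -0.054, 0.062], 0.05],
    [[0, 0, 0], [0.055, -0.054, 0.062], 0.05],
    [[0, 0, 0], [0.055, -0.054, 0.062], 0.05],
    [[0, 0, 0], [0.055, -0.054, 0.062], 0.05]
  ]
}}

```text
t: 3.8
tool_pos: [520.9, 179.9, 170.3]
tcp_rot: [[0.929, 0.369, 0.001], [0.369, -0.929, 0.0], [0.001, 0.0, -1.0]]
ft_force: [-0.3, -0.1, -0.4]
width: 50.4
```

```bash
cat > pic.py <<'E'
from h import *
import sys
n=sys.argv[1]
T=arm.camera('top');S=arm.camera('side')
p=arm.observe()['tool_pos']
ims=[]
for cam,im in(('top',T),('side',S)):
    im=im.copy(); u=proj(p,cam)[0] if len(sys.argv)<4 else np.array([float(sys.argv[2]),float(sys.argv[3])])
    w=40;k=5
    x,y=int(np.clip(u[0],w,640-w)),int(np.clip(u[1],w,480-w))
    c=cv2.resize(im[y-w:y+w,x-w:x+w],None,fx=k,fy=k,interpolation=cv2.INTER_CUBIC)
    cv2.putText(c,f'{cam} {x-w},{y-w} x5',(5,15),0,.5,(0,255,0)); ims.append(c)
cv2.imwrite(f'pics/{n}.png',np.hstack(ims))
E
python3 m.py 521 182.5 170 -68.3; python3 pic.py a1
```

```text
t 3.8 pos [520.9 179.9 170.3] jaw -68.33 F [-0.3 -0.1 -0.4] w 50.4 q [ 13.  -3. 111.  -0.  72.  82.]
turn [ 0.0003 -0.0014 -0.0006] deg 0.0 shift m [ 0.001  -0.0024  0.0003] dist 3.0
```

View pics/a1.png

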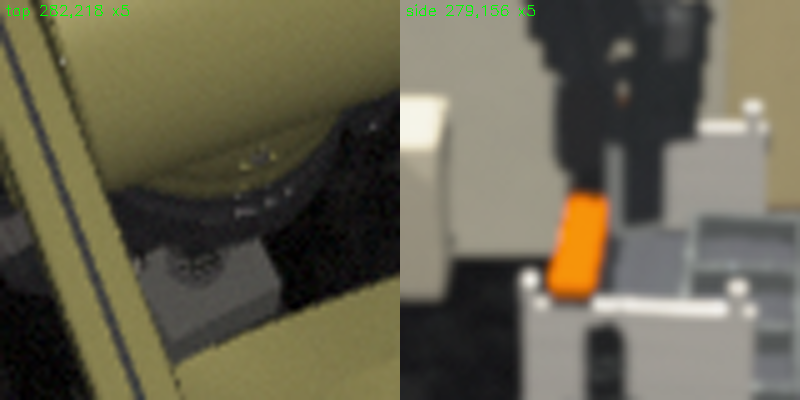

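Call:
{"name": "move_arm", "arguments": {
  "rows": [
    [[0, 0, 0], [0.001, -0.002, 0.01], 0.05],
    [[0, 0, 0], [0.001, -0.002, 0.022], 0.05],
    [[0, 0, 0], [0.001, -0.002, 0.034], 0.05],
    [[0, 0, 0], [0.001, -0.002, 0.046], 0.05],
    [[0, 0, 0], [0.001, -0.002, 0.058], 0.05],
    [[0, 0, 0], [0.001, -0.002, 0.07], 0.05],
    [[0, 0, 0], [0.001, -0.002, 0.08], 0.05],
    [[0, 0, 0], [0.001, -0.002, 0.087], 0.05],
    [[0, 0, 0], [0.001, -0.002, 0.09], 0.05],
    [[0, 0, 0], [0.001, -0.002, 0.09], 0.05]
  ]
}}

```text
t: 4.73
tool_pos: [520.3, 182.4, 78.3]
tcp_rot: [[0.929, 0.37, -0.002], [0.37, -0.929, -0.0], [-0.002, -0.0, -1.0]]
ft_force: [-0.5, -0.3, 0.7]
width: 49.7
```

Call:
{"name": "move_arm", "arguments": {
  "rows": [
    [[0, 0, 0], [0, 0, 0], 0.03],
    [[0, 0, 0], [0, 0, 0], 0.025],
    [[0, 0, 0], [0, 0, 0], 0.02],
    [[0, 0, 0], [0, 0, 0], 0.016],
    [[0, 0, 0], [0, 0, 0], 0.008],
    [[0, 0, 0], [0, 0, 0], 0.005],
    [[0, 0, 0], [0, 0, 0], 0.005],
    [[0, 0, 0], [0, 0, 0], 0.005],
    [[0, 0, 0], [0, 0, 0], 0.005],
    [[0, 0, 0], [0, 0, 0], 0.005]
  ],
  "newtons": 50
}}

```text
t: 5.57
tool_pos: [521.3, 182.6, 80.1]
tcp_rot: [[0.929, 0.37, 0.001], [0.37, -0.929, 0.0], [0.001, 0.0, -1.0]]
ft_force: [0.3, -1.4, 5.5]
width: 13.5
```

```bash
python3 m.py; python3 pic.py a2
```

```text
t 5.57 pos [521.3 182.6  80.1] jaw -68.3 F [ 0.3 -1.4  5.5] w 13.5 q [ 14.   3. 114.  -0.  63.  82.]
```

View pics/a2.png

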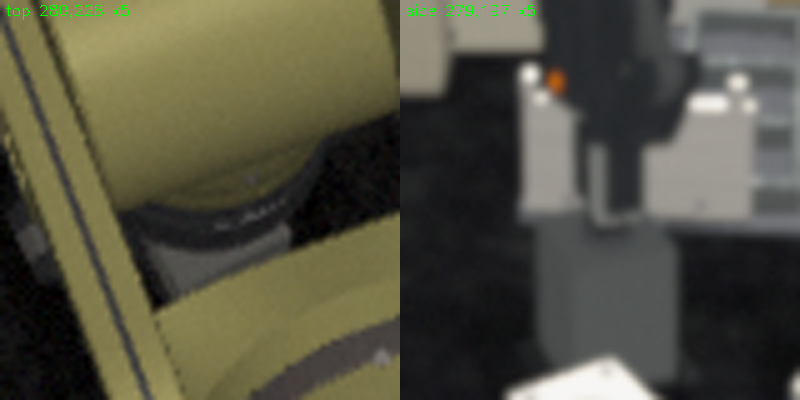

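Call:
{"name": "move_arm", "arguments": {
  "rows": [
    [[0, 0, 0], [0, 0, -0.005], 0.005],
    [[0, 0, 0], [0, 0, -0.012], 0.005],
    [[0, 0, 0], [0, 0, -0.022], 0.005],
    [[0, 0, 0], [0, 0, -0.034], 0.005],
    [[0, 0, 0], [0, 0, -0.046], 0.005],
    [[0, 0, 0], [0, 0, -0.058], 0.005],
    [[0, 0, 0], [0, 0, -0.07], 0.005],
    [[0, 0, 0], [0, 0, -0.08], 0.005],
    [[0, 0, 0], [0, 0, -0.086], 0.005],
    [[0, 0, 0], [0, 0, -0.086], 0.005]
  ]
}}

```text
t: 6.5
tool_pos: [521.6, 183.1, 167.7]
tcp_rot: [[0.929, 0.37, 0.003], [0.37, -0.929, 0.001], [0.003, -0.0, -1.0]]
ft_force: [0.2, 0.5, -0.4]
width: 13.1
```

```bash
python3 m.py 526.7 291 166; python3 pic.py a3;python3 - <<'E'
from h import *
print(*cells('side',arm.camera('side')),sep='\n')
E
```

```text
t 6.5 pos [521.6 183.1 167.7] jaw -68.29 F [ 0.2  0.5 -0.4] w 13.1 q [ 14.  -3. 111.   0.  72.  82.]
turn [-0.0001 -0.0033 -0.    ] deg 0.0 shift m [ 0.0446 -0.0984  0.0019] dist 108.0
(513.4, 461.8, 44.3, 44.5, 27.4)
(482.5, 368.5, 44.4, 44.9, -18.7)
(526.8, 291.1, 43.5, 44.8, 30.8)
(420.7, 273.1, 43.9, 43.9, -36.3)
```

View pics/a3.png

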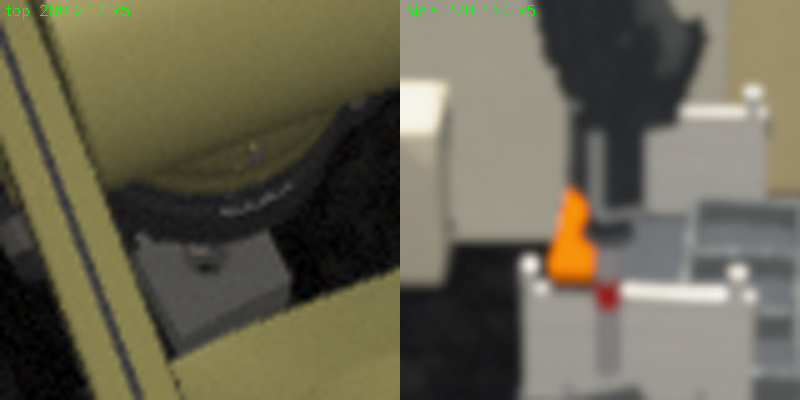

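Call:
{"name": "move_arm", "arguments": {
  "rows": [
    [[0, 0, 0], [0.005, -0.01, 0], 0.005],
    [[0, 0, 0], [0.012, -0.026, 0], 0.005],
    [[0, 0, 0], [0.02, -0.044, 0], 0.005],
    [[0, 0, 0], [0.028, -0.062, 0], 0.005],
    [[0, 0, 0], [0.035, -0.077, 0], 0.005],
    [[0, 0, 0], [0.041, -0.089, 0], 0.005],
    [[0, 0, 0], [0.044, -0.096, 0.003], 0.005],
    [[0, 0, 0], [0.045, -0.098, 0.006], 0.005],
    [[0, 0, 0], [0.045, -0.098, 0.01], 0.005],
    [[0, 0, 0], [0.045, -0.098, 0.01], 0.005]
  ]
}}

```text
t: 7.48
tool_pos: [525.6, 289.5, 153.6]
tcp_rot: [[0.929, 0.37, -0.002], [0.37, -0.929, -0.001], [-0.003, 0.0, -1.0]]
ft_force: [-0.8, -0.8, -1.3]
width: 13.1
```

```bash
cat > rod.py <<'E'
from h import *
import sys
# predicted rod points (x,y from tcp), drawn in side crop
o=arm.observe();p=o['tool_pos'];off=float(sys.argv[2]) if len(sys.argv)>2 else -76.1
im=arm.camera('side'); tip=p+[0,0,off]
u=proj(tip,'side')[0]; w=30;k=10; x,y=int(u[0]),int(u[1])
c=cv2.resize(im[y-w:y+w,x-w:x+w],None,fx=k,fy=k,interpolation=cv2.INTER_CUBIC)
q=proj([tip,tip+[0,0,32],tip+[0,0,44],tip+[0,0,62]],'side')
for a in q: cv2.circle(c,tuple(np.int32((a-[x-w-.5,y-w-.5])*k)),3,(0,255,0),1)
if len(sys.argv)>4:
    b=np.array([float(sys.argv[3]),float(sys.argv[4]),60]); 
    for t in np.linspace(0,6.28,24): 
        a=proj(b+[7*np.cos(t),7*np.sin(t),0],'side')[0]; cv2.circle(c,tuple(np.int32((a-[x-w-.5,y-w-.5])*k)),1,(0,0,255),-1)
cv2.imwrite(f'pics/{sys.argv[1]}.png',c)
E
python3 m.py 526.8 291.1 60; python3 rod.py r1 -76.1 526.8 291.1
```

```text
t 7.48 pos [525.6 289.5 153.6] jaw -68.31 F [-0.8 -0.8 -1.3] w 13.1 q [ 24.   4. 105.  -0.  71.  92.]
turn [ 0.0004  0.0028 -0.    ] deg 0.0 shift m [ 0.002  -0.001   0.0936] dist 94.0
```

View pics/r1.png

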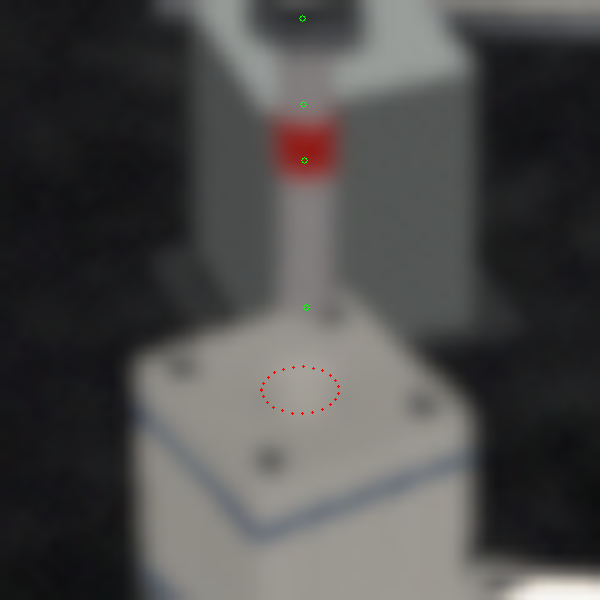

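```bash
python3 - <<'E'
from h import *
for zz in (0,-2,-4):
  tip=np.array([521.3,182.8,166-76.1+zz]);print(zz,(proj([tip,tip+[0,0,32],tip+[0,0,44],tip+[0,0,62]],'side')-[279,159])*5)
E
python3 rod.py r2; python3 m.py
```

```text
0 [[204.2852786  370.59080605]
 [203.70815609 300.70941591]
 [203.48621188 273.8351051 ]
 [203.1474415  232.81479293]]
-2 [[204.32065592 374.87449931]
 [203.74484884 305.15238944]
 [203.52341689 278.34010626]
 [203.18543525 237.41529967]]
-4 [[204.35595338 379.14852325]
 [203.78145723 309.58514968]
 [203.56053578 282.83467962]
 [203.22334012 242.00504545]]
t 7.58 pos [526.1 289.4 154.7] jaw -68.34 F [-0.4 -0.2 -1.2] w 13.2 q [ 24.   4. 105.  -0.  71.  92.]
```

View pics/r2.png

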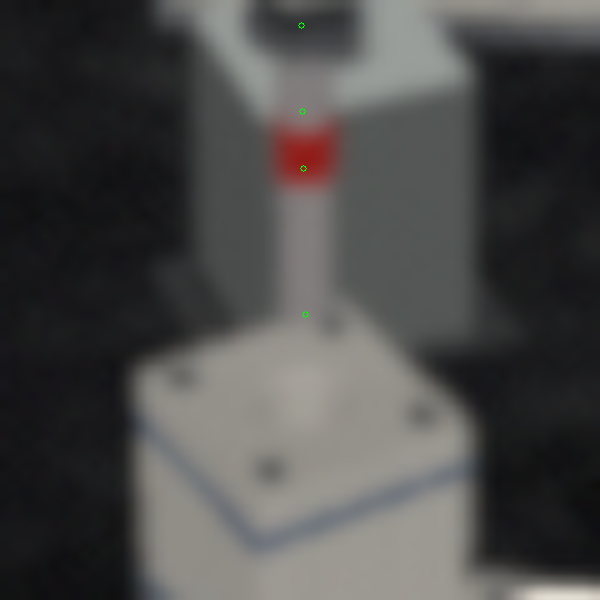

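Call:
{"name": "move_arm", "arguments": {
  "rows": [
    [[0, 0, 0], [0.001, -0.001, 0], 0.005],
    [[0, 0, 0], [0.001, -0.001, 0.003], 0.005],
    [[0, 0, 0], [0.001, -0.001, 0.006], 0.005],
    [[0, 0, 0], [0.001, -0.001, 0.009], 0.005],
    [[0, 0, 0], [0.001, -0.001, 0.012], 0.005],
    [[0, 0, 0], [0.001, -0.001, 0.015], 0.005],
    [[0, 0, 0], [0.001, -0.001, 0.018], 0.005],
    [[0, 0, 0], [0.001, -0.001, 0.02], 0.005],
    [[0, 0, 0], [0.001, -0.001, 0.022], 0.005],
    [[0, 0, 0], [0.001, -0.001, 0.022], 0.005]
  ]
}}

```text
t: 8.42
tool_pos: [526.6, 291.4, 132.7]
tcp_rot: [[0.929, 0.37, -0.001], [0.37, -0.929, -0.0], [-0.001, 0.0, -1.0]]
ft_force: [0.2, -0.5, -0.5]
width: 13.5
```

```bash
python3 m.py 526.8 291.1 130; python3 rod.py r3 -79.5 526.8 291.1
```

```text
t 8.42 pos [526.6 291.4 132.7] jaw -68.3 F [ 0.2 -0.5 -0.5] w 13.5 q [ 24.   6. 106.  -0.  68.  92.]
turn [ 0.      0.0009 -0.    ] deg 0.0 shift m [0.0001 0.0003 0.0027] dist 3.0
```

View pics/r3.png

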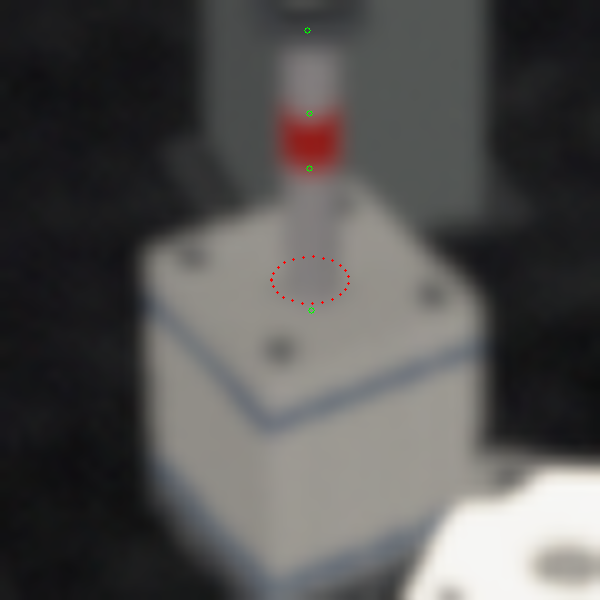

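Rod tip is in the bore (crop (310,290)). Next I push to just short of the short bottom.

Call:
{"name": "move_arm", "arguments": {
  "rows": [
    [[0, 0, 0], [0, 0, 0.003], 0.005],
    [[0, 0, 0], [0, 0, 0.006], 0.005],
    [[0, 0, 0], [0, 0, 0.009], 0.005],
    [[0, 0, 0], [0, 0, 0.011], 0.005],
    [[0, 0, 0], [0, 0, 0.013], 0.005],
    [[0, 0, 0], [0, 0, 0.014], 0.005],
    [[0, 0, 0], [0, 0, 0.015], 0.005],
    [[0, 0, 0], [0, 0, 0.016], 0.005],
    [[0, 0, 0], [0, 0, 0.017], 0.005],
    [[0, 0, 0], [0, 0, 0.017], 0.005]
  ]
}}

```text
t: 9.3
tool_pos: [527.1, 291.5, 116.9]
tcp_rot: [[0.929, 0.37, 0.0], [0.37, -0.929, 0.0], [0.0, 0.0, -1.0]]
ft_force: [-0.9, -1.9, 3.4]
width: 13.4
```

Call:
{"name": "move_arm", "arguments": {
  "rows": [
    [[0, 0, 0], [0, 0, 0.0005], 0.005],
    [[0, 0, 0], [0, 0, 0.001], 0.005],
    [[0, 0, 0], [0, 0, 0.0015], 0.005],
    [[0, 0, 0], [0, 0, 0.002], 0.005],
    [[0, 0, 0], [0, 0, 0.0025], 0.005],
    [[0, 0, 0], [0, 0, 0.003], 0.005],
    [[0, 0, 0], [0, 0, 0.0035], 0.005],
    [[0, 0, 0], [0, 0, 0.004], 0.005],
    [[0, 0, 0], [0, 0, 0.004], 0.005],
    [[0, 0, 0], [0, 0, 0.004], 0.005]
  ]
}}

```text
t: 10.13
tool_pos: [527.0, 291.5, 112.2]
tcp_rot: [[0.929, 0.37, 0.0], [0.37, -0.929, -0.0], [0.0, 0.0, -1.0]]
ft_force: [-0.5, -1.1, 2.8]
width: 13.2
```

```bash
python3 m.py 526.8 291.1 130; python3 rod.py r4 -79.5 526.8 291.1
```

```text
t 10.13 pos [527.  291.5 112.2] jaw -68.3 F [-0.5 -1.1  2.8] w 13.2 q [ 24.   7. 107.  -0.  66.  92.]
turn [ 0.0001 -0.0001  0.    ] deg 0.0 shift m [-0.0003  0.0003 -0.0178] dist 18.0
```

View pics/r4.png

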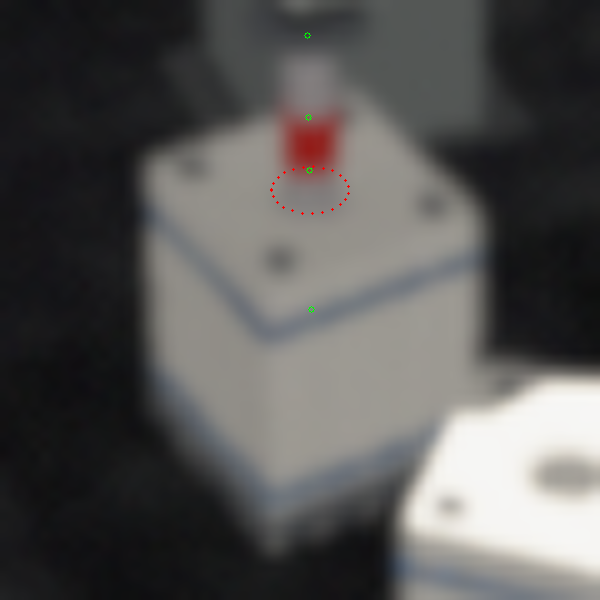

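Call:
{"name": "move_arm", "arguments": {
  "rows": [
    [[0, 0, 0], [0, 0, 0.0005], 0.005],
    [[0, 0, 0], [0, 0, 0.001], 0.005],
    [[0, 0, 0], [0, 0, 0.0015], 0.005],
    [[0, 0, 0], [0, 0, 0.002], 0.005],
    [[0, 0, 0], [0, 0, 0.0025], 0.005],
    [[0, 0, 0], [0, 0, 0.003], 0.005],
    [[0, 0, 0], [0, 0, 0.0035], 0.005],
    [[0, 0, 0], [0, 0, 0.004], 0.005],
    [[0, 0, 0], [0, 0, 0.0045], 0.005],
    [[0, 0, 0], [0, 0, 0.0045], 0.005]
  ]
}}

```text
t: 11.02
tool_pos: [526.9, 291.5, 107.7]
tcp_rot: [[0.929, 0.37, 0.0], [0.37, -0.929, -0.0], [0.0, 0.0, -1.0]]
ft_force: [-0.6, -1.4, 3.6]
width: 13.5
```

Call:
{"name": "move_arm", "arguments": {
  "rows": [
    [[0, 0, 0], [0, 0, 0.0015], 0.005],
    [[0, 0, 0], [0, 0, 0.003], 0.005],
    [[0, 0, 0], [0, 0, 0.0045], 0.005],
    [[0, 0, 0], [0, 0, 0.006], 0.005],
    [[0, 0, 0], [0, 0, 0.0075], 0.005],
    [[0, 0, 0], [0, 0, 0.009], 0.005],
    [[0, 0, 0], [0, 0, 0.0105], 0.005],
    [[0, 0, 0], [0, 0, 0.0115], 0.005],
    [[0, 0, 0], [0, 0, 0.012], 0.005],
    [[0, 0, 0], [0, 0, 0.012], 0.005]
  ]
}}

```text
t: 11.85
tool_pos: [526.9, 291.5, 95.6]
tcp_rot: [[0.929, 0.37, 0.0], [0.37, -0.929, -0.0], [-0.0, 0.0, -1.0]]
ft_force: [-0.2, -1.5, 3.0]
width: 13.6
```

Call:
{"name": "move_arm", "arguments": {
  "rows": [
    [[0, 0, 0], [0, 0, 0.0005], 0.005],
    [[0, 0, 0], [0, 0, 0.001], 0.005],
    [[0, 0, 0], [0, 0, 0.0015], 0.005],
    [[0, 0, 0], [0, 0, 0.002], 0.005],
    [[0, 0, 0], [0, 0, 0.002], 0.005],
    [[0, 0, 0], [0, 0, 0.0025], 0.005],
    [[0, 0, 0], [0, 0, 0.0025], 0.005],
    [[0, 0, 0], [0, 0, 0.003], 0.005],
    [[0, 0, 0], [0, 0, 0.003], 0.005],
    [[0, 0, 0], [0, 0, 0.003], 0.005]
  ]
}}

```text
t: 12.68
tool_pos: [526.9, 291.5, 92.8]
tcp_rot: [[0.929, 0.37, 0.0], [0.37, -0.929, -0.0], [0.0, 0.0, -1.0]]
ft_force: [-1.4, -1.2, 4.0]
width: 13.3
```

Call:
{"name": "move_arm", "arguments": {
  "rows": [
    [[0, 0, 0], [0, 0, 0.0005], 0.005],
    [[0, 0, 0], [0, 0, 0.001], 0.005],
    [[0, 0, 0], [0, 0, 0.0015], 0.005],
    [[0, 0, 0], [0, 0, 0.002], 0.005],
    [[0, 0, 0], [0, 0, 0.002], 0.005],
    [[0, 0, 0], [0, 0, 0.0025], 0.005],
    [[0, 0, 0], [0, 0, 0.0025], 0.005],
    [[0, 0, 0], [0, 0, 0.003], 0.005],
    [[0, 0, 0], [0, 0, 0.003], 0.005],
    [[0, 0, 0], [0, 0, 0.003], 0.005]
  ]
}}

```text
t: 13.52
tool_pos: [526.9, 291.5, 90.0]
tcp_rot: [[0.929, 0.37, 0.0], [0.37, -0.929, -0.0], [0.0, 0.0, -1.0]]
ft_force: [-0.4, -1.6, 4.6]
width: 12.9
```

```bash
python3 rod.py r5 -76.1 526.8 291.1
```

```text
(no output)
```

View pics/r5.png

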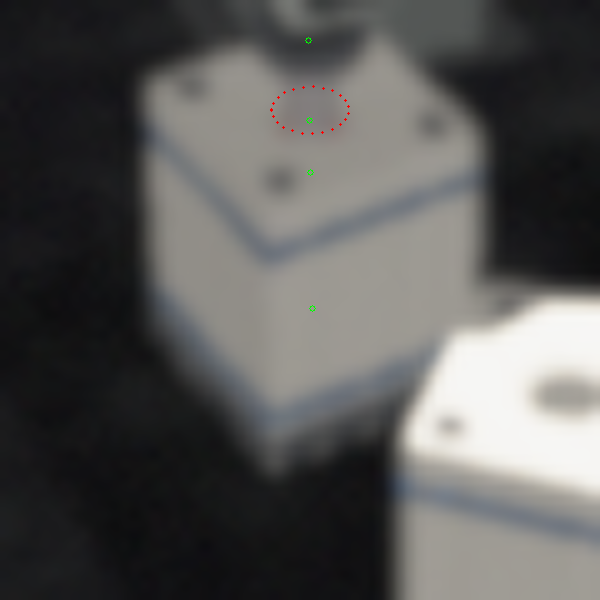

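Call:
{"name": "move_arm", "arguments": {
  "rows": [
    [[0, 0, 0], [0, 0, 0.0005], 0.005],
    [[0, 0, 0], [0, 0, 0.0005], 0.005],
    [[0, 0, 0], [0, 0, 0.001], 0.005],
    [[0, 0, 0], [0, 0, 0.001], 0.005],
    [[0, 0, 0], [0, 0, 0.0015], 0.005],
    [[0, 0, 0], [0, 0, 0.0015], 0.005],
    [[0, 0, 0], [0, 0, 0.002], 0.005],
    [[0, 0, 0], [0, 0, 0.002], 0.005],
    [[0, 0, 0], [0, 0, 0.002], 0.005],
    [[0, 0, 0], [0, 0, 0.002], 0.005]
  ]
}}

```text
t: 14.4
tool_pos: [527.3, 291.7, 89.8]
tcp_rot: [[0.929, 0.37, 0.0], [0.37, -0.929, 0.0], [0.0, 0.0, -1.0]]
ft_force: [-3.3, -3.4, 13.4]
width: 13.4
```

Call:
{"name": "move_arm", "arguments": {
  "rows": [
    [[0, 0, 0], [0, 0, -0.01], 0.005],
    [[0, 0, 0], [0, 0, -0.025], 0.005],
    [[0, 0, 0], [0, 0, -0.045], 0.005],
    [[0, 0, 0], [0, 0, -0.062], 0.005],
    [[0, 0, 0], [-0.012, -0.002, -0.068], 0.005],
    [[0, 0, 0], [-0.035, -0.007, -0.068], 0.005],
    [[0, 0, 0], [-0.06, -0.012, -0.068], 0.005],
    [[0, 0, 0], [-0.085, -0.018, -0.068], 0.005],
    [[0, 0, 0], [-0.1, -0.021, -0.068], 0.005],
    [[0, 0, 0], [-0.1054, -0.0218, -0.068], 0.005]
  ]
}}

```text
t: 15.23
tool_pos: [418.3, 272.6, 154.5]
tcp_rot: [[0.929, 0.371, -0.002], [0.371, -0.929, -0.0], [-0.002, -0.001, -1.0]]
ft_force: [0.3, -0.5, -0.8]
width: 13.3
```

```bash
python3 - <<'E'
from h import *
print(*cells('side',arm.camera('side')),sep='\n')
E
python3 m.py 420.8 272.8 112;python3 rod.py r6 -76.1 420.8 272.8
```

```text
(513.5, 461.7, 44.3, 44.8, 27.4)
(482.5, 368.5, 44.5, 44.9, -18.4)
(526.9, 291.1, 43.7, 45.0, 30.8)
t 15.28 pos [418.8 272.6 154.8] jaw -68.24 F [-0.2  0.7 -1.2] w 13.4 q [ 27.  -9. 118.   0.  71.  95.]
turn [-0.0006  0.0016  0.    ] deg 0.0 shift m [0.002  0.0006 0.0428] dist 43.0
```

View pics/r6.png

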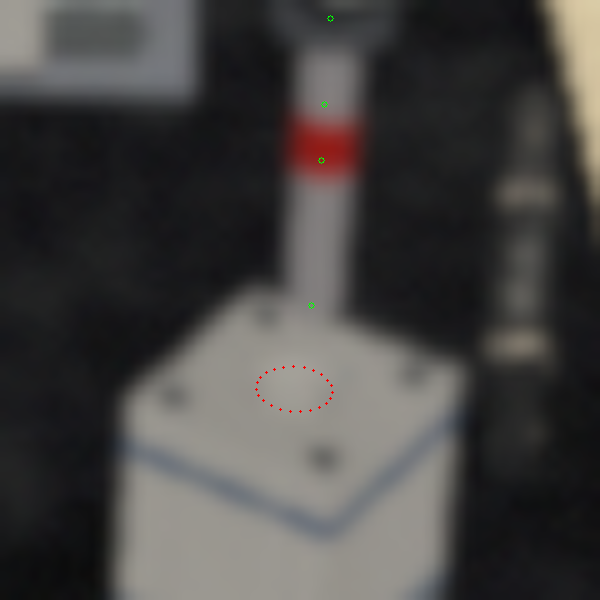

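Call:
{"name": "move_arm", "arguments": {
  "rows": [
    [[0, 0, 0], [0, 0, 0.003], 0.005],
    [[0, 0, 0], [0, 0, 0.008], 0.005],
    [[0, 0, 0], [0, 0, 0.013], 0.005],
    [[0, 0, 0], [0, 0, 0.018], 0.005],
    [[0, 0, 0], [0, 0, 0.023], 0.005],
    [[0, 0, 0], [0, 0, 0.028], 0.005],
    [[0, 0, 0], [0, 0, 0.033], 0.005],
    [[0, 0, 0], [0, 0, 0.038], 0.005],
    [[0, 0, 0], [0, 0, 0.042], 0.005],
    [[0, 0, 0], [0, 0, 0.044], 0.005]
  ]
}}

```text
t: 16.17
tool_pos: [421.0, 272.8, 111.7]
tcp_rot: [[0.929, 0.37, 0.0], [0.37, -0.929, -0.0], [0.0, 0.0, -1.0]]
ft_force: [-1.3, -0.5, 3.0]
width: 13.1
```

Call:
{"name": "move_arm", "arguments": {
  "rows": [
    [[0, 0, 0], [0, 0, 0.0005], 0.005],
    [[0, 0, 0], [0, 0, 0.0005], 0.005],
    [[0, 0, 0], [0, 0, 0.001], 0.005],
    [[0, 0, 0], [0, 0, 0.0015], 0.005],
    [[0, 0, 0], [0, 0, 0.002], 0.005],
    [[0, 0, 0], [0, 0, 0.0025], 0.005],
    [[0, 0, 0], [0, 0, 0.003], 0.005],
    [[0, 0, 0], [0, 0, 0.0035], 0.005],
    [[0, 0, 0], [0, 0, 0.004], 0.005],
    [[0, 0, 0], [0, 0, 0.004], 0.005]
  ]
}}

```text
t: 17.0
tool_pos: [421.5, 273.0, 109.8]
tcp_rot: [[0.929, 0.37, 0.001], [0.37, -0.929, 0.0], [0.001, 0.0, -1.0]]
ft_force: [-4.0, -2.7, 12.0]
width: 13.4
```

```bash
python3 rod.py r7 -76.1 420.8 272.8
```

```text
(no output)
```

View pics/r7.png

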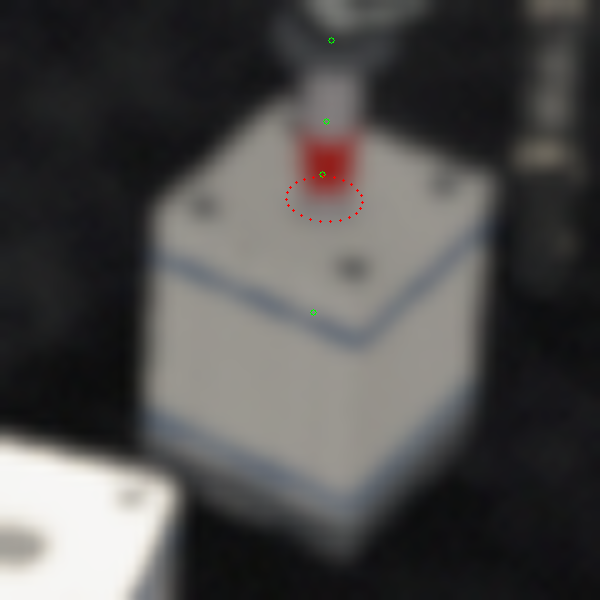

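Call:
{"name": "move_arm", "arguments": {
  "rows": [
    [[0, 0, 0], [0, 0, -0.01], 0.005],
    [[0, 0, 0], [0, 0, -0.028], 0.005],
    [[0, 0, 0], [0, 0, -0.044], 0.005],
    [[0, 0, 0], [0.01, -0.007, -0.048], 0.005],
    [[0, 0, 0], [0.027, -0.019, -0.048], 0.005],
    [[0, 0, 0], [0.047, -0.033, -0.048], 0.005],
    [[0, 0, 0], [0.065, -0.046, -0.048], 0.005],
    [[0, 0, 0], [0.081, -0.058, -0.048], 0.005],
    [[0, 0, 0], [0.09, -0.064, -0.048], 0.005],
    [[0, 0, 0], [0.0927, -0.0662, -0.048], 0.005]
  ]
}}

```text
t: 17.88
tool_pos: [483.1, 369.6, 155.4]
tcp_rot: [[0.929, 0.371, -0.0], [0.371, -0.929, 0.0], [-0.0, -0.0, -1.0]]
ft_force: [0.3, -0.5, -0.1]
width: 13.4
```

```bash
python3 - <<'E'
from h import *
print(*cells('side',arm.camera('side')),sep='\n')
E
python3 m.py 482.5 368.5 112;python3 rod.py r8 -76.1 482.5 368.5
```

```text
(513.6, 461.9, 43.9, 44.5, 27.4)
(526.9, 291.1, 43.7, 45.0, 30.8)
t 17.93 pos [482.8 369.3 155.4] jaw -68.27 F [-0.5 -0.9 -1.1] w 13.1 q [ 32.   5. 104.   0.  71. 101.]
turn [-0.0001  0.0004  0.    ] deg 0.0 shift m [-0.0006  0.0006  0.0434] dist 43.0
```

View pics/r8.png

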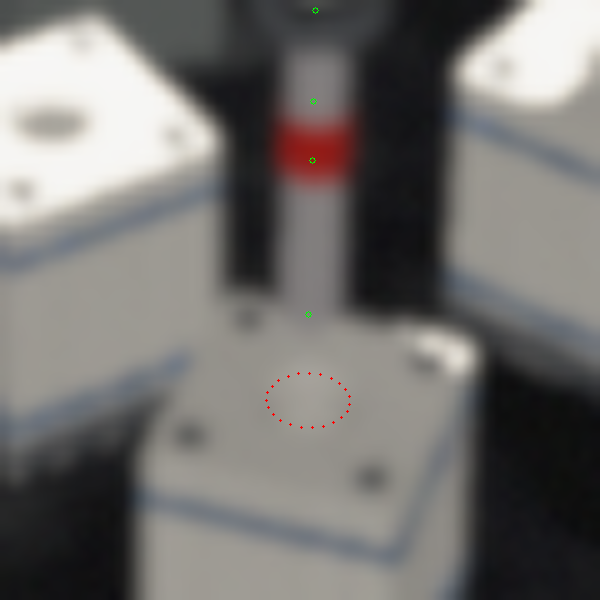

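Call:
{"name": "move_arm", "arguments": {
  "rows": [
    [[0, 0, 0], [0, 0.0005, 0.003], 0.005],
    [[0, 0, 0], [0, 0.0005, 0.008], 0.005],
    [[0, 0, 0], [0, 0.0005, 0.013], 0.005],
    [[0, 0, 0], [0, 0.0005, 0.018], 0.005],
    [[0, 0, 0], [0, 0.0005, 0.023], 0.005],
    [[0, 0, 0], [0, 0.0005, 0.028], 0.005],
    [[0, 0, 0], [0, 0.0005, 0.033], 0.005],
    [[0, 0, 0], [0, 0.0005, 0.038], 0.005],
    [[0, 0, 0], [0, 0.0005, 0.042], 0.005],
    [[0, 0, 0], [0, 0.0005, 0.044], 0.005]
  ]
}}

```text
t: 18.82
tool_pos: [482.8, 368.1, 111.8]
tcp_rot: [[0.929, 0.37, -0.0], [0.37, -0.929, -0.0], [-0.0, 0.0, -1.0]]
ft_force: [-1.0, -1.7, 3.8]
width: 13.0
```

Call:
{"name": "move_arm", "arguments": {
  "rows": [
    [[0, 0, 0], [0, 0, 0.0005], 0.005],
    [[0, 0, 0], [0, 0, 0.0005], 0.005],
    [[0, 0, 0], [0, 0, 0.001], 0.005],
    [[0, 0, 0], [0, 0, 0.0015], 0.005],
    [[0, 0, 0], [0, 0, 0.002], 0.005],
    [[0, 0, 0], [0, 0, 0.0025], 0.005],
    [[0, 0, 0], [0, 0, 0.003], 0.005],
    [[0, 0, 0], [0, 0, 0.0035], 0.005],
    [[0, 0, 0], [0, 0, 0.004], 0.005],
    [[0, 0, 0], [0, 0, 0.004], 0.005]
  ]
}}

```text
t: 19.65
tool_pos: [483.2, 368.4, 109.9]
tcp_rot: [[0.929, 0.37, 0.001], [0.37, -0.929, 0.0], [0.001, -0.0, -1.0]]
ft_force: [-4.0, -1.8, 10.1]
width: 13.2
```

```bash
python3 rod.py r9 -76.1 482.6 368.4
```

```text
(no output)
```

View pics/r9.png

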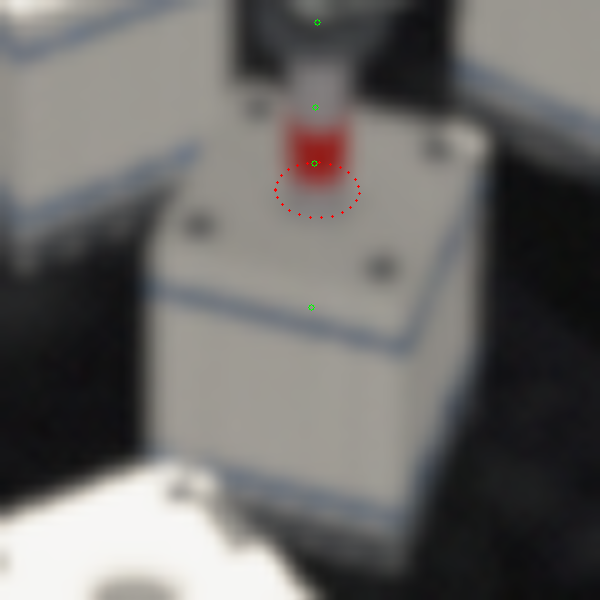

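Call:
{"name": "move_arm", "arguments": {
  "rows": [
    [[0, 0, 0], [0, 0, -0.01], 0.005],
    [[0, 0, 0], [0, 0, -0.028], 0.005],
    [[0, 0, 0], [0, 0, -0.044], 0.005],
    [[0, 0, 0], [0.006, -0.008, -0.048], 0.005],
    [[0, 0, 0], [0.017, -0.021, -0.048], 0.005],
    [[0, 0, 0], [0.031, -0.037, -0.048], 0.005],
    [[0, 0, 0], [0.044, -0.053, -0.048], 0.005],
    [[0, 0, 0], [0.055, -0.066, -0.048], 0.005],
    [[0, 0, 0], [0.061, -0.073, -0.048], 0.005],
    [[0, 0, 0], [0.0633, -0.0754, -0.048], 0.005]
  ]
}}

```text
t: 20.53
tool_pos: [513.6, 463.0, 154.7]
tcp_rot: [[0.929, 0.371, -0.001], [0.371, -0.929, -0.0], [-0.001, -0.0, -1.0]]
ft_force: [-0.6, 0.4, -0.3]
width: 13.4
```

```bash
python3 - <<'E'
from h import *
print(*cells('side',arm.camera('side')),sep='\n')
E
python3 m.py 513.6 461.8 112;python3 rod.py r10 -76.1 513.6 461.8
```

```text
(420.5, 272.8, 44.5, 43.9, -36.3)
t 20.58 pos [513.6 462.7 154.8] jaw -68.24 F [ 0.  -0.1 -1.1] w 13.1 q [ 38.  15.  93.   0.  72. 106.]
turn [-0.      0.0007  0.    ] deg 0.0 shift m [-0.0003  0.0008  0.0428] dist 43.0
```

View pics/r10.png

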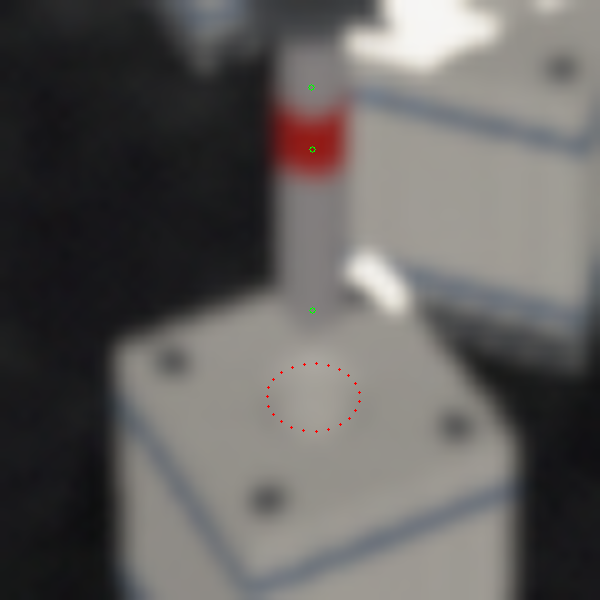

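Aligned (rod u≈310, bore u≈313). Descend.

Call:
{"name": "move_arm", "arguments": {
  "rows": [
    [[0, 0, 0], [0, 0.0005, 0.003], 0.005],
    [[0, 0, 0], [0, 0.0005, 0.008], 0.005],
    [[0, 0, 0], [0, 0.0005, 0.013], 0.005],
    [[0, 0, 0], [0, 0.0005, 0.018], 0.005],
    [[0, 0, 0], [0, 0.0005, 0.023], 0.005],
    [[0, 0, 0], [0, 0.0005, 0.028], 0.005],
    [[0, 0, 0], [0, 0.0005, 0.033], 0.005],
    [[0, 0, 0], [0, 0.0005, 0.038], 0.005],
    [[0, 0, 0], [0, 0.0005, 0.042], 0.005],
    [[0, 0, 0], [0, 0.0005, 0.044], 0.005]
  ]
}}

```text
t: 21.47
tool_pos: [513.9, 461.0, 111.8]
tcp_rot: [[0.929, 0.37, -0.0], [0.37, -0.929, -0.0], [-0.0, 0.0, -1.0]]
ft_force: [-1.1, -0.7, 3.0]
width: 13.5
```

Call:
{"name": "move_arm", "arguments": {
  "rows": [
    [[0, 0, 0], [0, 0, 0.0005], 0.005],
    [[0, 0, 0], [0, 0, 0.0005], 0.005],
    [[0, 0, 0], [0, 0, 0.001], 0.005],
    [[0, 0, 0], [0, 0, 0.0015], 0.005],
    [[0, 0, 0], [0, 0, 0.002], 0.005],
    [[0, 0, 0], [0, 0, 0.0025], 0.005],
    [[0, 0, 0], [0, 0, 0.003], 0.005],
    [[0, 0, 0], [0, 0, 0.0035], 0.005],
    [[0, 0, 0], [0, 0, 0.004], 0.005],
    [[0, 0, 0], [0, 0, 0.004], 0.005]
  ]
}}

```text
t: 22.3
tool_pos: [513.9, 461.1, 107.7]
tcp_rot: [[0.929, 0.37, 0.0], [0.37, -0.929, 0.0], [0.0, -0.0, -1.0]]
ft_force: [0.0, -2.2, 2.0]
width: 13.3
```

Not bottomed, so this is a full-depth cell. I continue to 91, then slowly to 88.

Call:
{"name": "move_arm", "arguments": {
  "rows": [
    [[0, 0, 0], [0, 0, 0.002], 0.005],
    [[0, 0, 0], [0, 0, 0.004], 0.005],
    [[0, 0, 0], [0, 0, 0.006], 0.005],
    [[0, 0, 0], [0, 0, 0.008], 0.005],
    [[0, 0, 0], [0, 0, 0.01], 0.005],
    [[0, 0, 0], [0, 0, 0.012], 0.005],
    [[0, 0, 0], [0, 0, 0.014], 0.005],
    [[0, 0, 0], [0, 0, 0.0155], 0.005],
    [[0, 0, 0], [0, 0, 0.0165], 0.005],
    [[0, 0, 0], [0, 0, 0.0165], 0.005]
  ]
}}

```text
t: 23.13
tool_pos: [513.8, 461.1, 91.0]
tcp_rot: [[0.929, 0.37, -0.0], [0.37, -0.929, 0.0], [-0.0, -0.0, -1.0]]
ft_force: [0.3, -0.8, 1.1]
width: 13.0
```

Call:
{"name": "move_arm", "arguments": {
  "rows": [
    [[0, 0, 0], [0, 0, 0.0005], 0.005],
    [[0, 0, 0], [0, 0, 0.0005], 0.005],
    [[0, 0, 0], [0, 0, 0.001], 0.005],
    [[0, 0, 0], [0, 0, 0.001], 0.005],
    [[0, 0, 0], [0, 0, 0.0015], 0.005],
    [[0, 0, 0], [0, 0, 0.002], 0.005],
    [[0, 0, 0], [0, 0, 0.0025], 0.005],
    [[0, 0, 0], [0, 0, 0.003], 0.005],
    [[0, 0, 0], [0, 0, 0.003], 0.005],
    [[0, 0, 0], [0, 0, 0.003], 0.005]
  ]
}}

```text
t: 23.97
tool_pos: [514.2, 461.3, 90.0]
tcp_rot: [[0.929, 0.37, 0.001], [0.37, -0.929, 0.0], [0.001, -0.0, -1.0]]
ft_force: [-2.6, -2.0, 8.5]
width: 12.7
```

```bash
python3 rod.py r11 -76.1 513.6 461.5
```

```text
(no output)
```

View pics/r11.png

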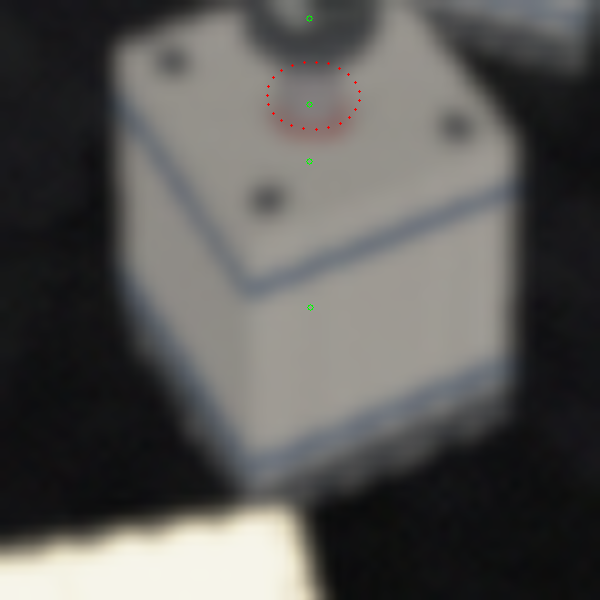

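Call:
{"name": "move_arm", "arguments": {
  "rows": [
    [[0, 0, 0], [0, 0, -0.01], 0.005],
    [[0, 0, 0], [0, 0, -0.03], 0.005],
    [[0, 0, 0], [0, 0, -0.055], 0.005],
    [[0, 0, 0], [0, 0, -0.076], 0.005],
    [[0, 0, 0], [-0.007, 0.02, -0.08], 0.005],
    [[0, 0, 0], [-0.018, 0.05, -0.08], 0.005],
    [[0, 0, 0], [-0.03, 0.082, -0.08], 0.005],
    [[0, 0, 0], [-0.043, 0.116, -0.08], 0.005],
    [[0, 0, 0], [-0.055, 0.15, -0.08], 0.005],
    [[0, 0, 0], [-0.068, 0.184, -0.08], 0.005]
  ]
}}

```text
t: 24.85
tool_pos: [518.0, 263.5, 167.7]
tcp_rot: [[0.929, 0.37, -0.001], [0.37, -0.929, -0.0], [-0.001, -0.0, -1.0]]
ft_force: [0.7, 0.2, -0.2]
width: 13.4
```

Call:
{"name": "move_arm", "arguments": {
  "rows": [
    [[0, 0, 0], [-0.01, 0.028, 0], 0.005],
    [[0, 0, 0], [-0.018, 0.05, 0], 0.005],
    [[0, 0, 0], [-0.024, 0.066, 0], 0.005],
    [[0, 0, 0], [-0.027, 0.075, 0], 0.005],
    [[0, 0, 0], [-0.0281, 0.0776, 0], 0.005],
    [[0, 0, 0], [-0.0281, 0.0776, 0.004], 0.005],
    [[0, 0, 0], [-0.0281, 0.0776, 0.008], 0.005],
    [[0, 0, 0], [-0.0281, 0.0776, 0.01], 0.005],
    [[0, 0, 0], [-0.0281, 0.0776, 0.01], 0.005],
    [[0, 0, 0], [-0.0281, 0.0776, 0.01], 0.005]
  ]
}}

```text
t: 25.68
tool_pos: [521.0, 183.2, 157.8]
tcp_rot: [[0.929, 0.371, -0.001], [0.371, -0.929, -0.0], [-0.001, -0.0, -1.0]]
ft_force: [0.2, 0.2, -0.1]
width: 13.2
```

```bash
python3 m.py 521.3 182.6 82 -68.3;python3 rod.py r12 -76.1
```

```text
t 25.68 pos [521.  183.2 157.8] jaw -68.23 F [ 0.2  0.2 -0.1] w 13.2 q [ 14.  -2. 111.   0.  71.  82.]
turn [-0.0003  0.0009  0.0012] deg -0.1 shift m [0.0001 0.0007 0.0758] dist 76.0
```

View pics/r12.png

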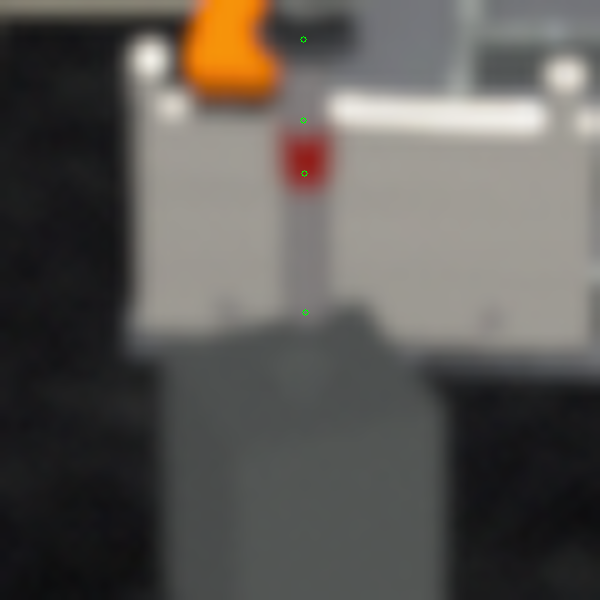

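Call:
{"name": "move_arm", "arguments": {
  "rows": [
    [[0, 0, 0], [0, 0.0005, 0.004], 0.005],
    [[0, 0, 0], [0, 0.0005, 0.008], 0.005],
    [[0, 0, 0], [0, 0.0005, 0.012], 0.005],
    [[0, 0, 0], [0, 0.0005, 0.016], 0.005],
    [[0, 0, 0], [0, 0.0005, 0.02], 0.005],
    [[0, 0, 0], [0, 0.0005, 0.024], 0.005],
    [[0, 0, 0], [0, 0.0005, 0.028], 0.005],
    [[0, 0, 0], [0, 0.0005, 0.03], 0.005],
    [[0, 0, 0], [0, 0.0005, 0.03], 0.005],
    [[0, 0, 0], [0, 0.0005, 0.03], 0.005]
  ]
}}

```text
t: 26.57
tool_pos: [521.5, 182.1, 128.2]
tcp_rot: [[0.929, 0.37, -0.0], [0.37, -0.929, 0.0], [-0.0, -0.0, -1.0]]
ft_force: [0.1, 1.2, -0.1]
width: 13.1
```

Call:
{"name": "move_arm", "arguments": {
  "rows": [
    [[0, 0, 0], [0, 0, 0.006], 0.005],
    [[0, 0, 0], [0, 0, 0.013], 0.005],
    [[0, 0, 0], [0, 0, 0.02], 0.005],
    [[0, 0, 0], [0, 0, 0.027], 0.005],
    [[0, 0, 0], [0, 0, 0.033], 0.005],
    [[0, 0, 0], [0, 0, 0.038], 0.005],
    [[0, 0, 0], [0, 0, 0.042], 0.005],
    [[0, 0, 0], [0, 0, 0.045], 0.005],
    [[0, 0, 0], [0, 0, 0.0465], 0.005],
    [[0, 0, 0], [0, 0, 0.0465], 0.005]
  ]
}}

```text
t: 27.4
tool_pos: [521.4, 182.0, 81.5]
tcp_rot: [[0.929, 0.37, -0.0], [0.37, -0.929, -0.0], [-0.0, -0.0, -1.0]]
ft_force: [-0.9, -0.4, -1.0]
width: 13.4
```

Now open gradually and see that the rod settles.

Call:
{"name": "move_arm", "arguments": {
  "rows": [
    [[0, 0, 0], [0, 0, 0.001], 0.005],
    [[0, 0, 0], [0, 0, 0.001], 0.016],
    [[0, 0, 0], [0, 0, 0.001], 0.02],
    [[0, 0, 0], [0, 0, 0.001], 0.03],
    [[0, 0, 0], [0, 0, 0.001], 0.04],
    [[0, 0, 0], [0, 0, 0.001], 0.05],
    [[0, 0, 0], [0, 0, 0.001], 0.05],
    [[0, 0, 0], [0, 0, -0.01], 0.05],
    [[0, 0, 0], [0, 0, -0.025], 0.05],
    [[0, 0, 0], [0, 0, -0.045], 0.05]
  ]
}}

```text
t: 28.23
tool_pos: [520.5, 181.8, 126.5]
tcp_rot: [[0.929, 0.37, -0.003], [0.37, -0.929, -0.001], [-0.003, -0.0, -1.0]]
ft_force: [0.4, -0.8, 0.4]
width: 50.0
```

```bash
python3 m.py 526.8 291 200 30.8;python3 - <<'E'
from h import *
im=arm.camera('side');big('side',(280,160,440,400),2.5,'pics/s5.png',im)
print(*cells('side',im),sep='\n')
E
```

```text
t 28.23 pos [520.5 181.8 126.5] jaw -68.3 F [ 0.4 -0.8  0.4] w 50.0 q [ 14.  -0. 113.   0.  68.  82.]
turn [0.0017 0.0028 1.412 ] deg -80.9 shift m [ 0.046  -0.0991 -0.0736] dist 132.0
(513.0, 461.5, 44.5, 44.6, 27.3)
(482.5, 368.5, 44.4, 44.9, -18.7)
(526.8, 291.1, 43.7, 44.8, 30.8)
(420.7, 273.1, 43.9, 43.9, -36.3)
```

View pics/s5.png

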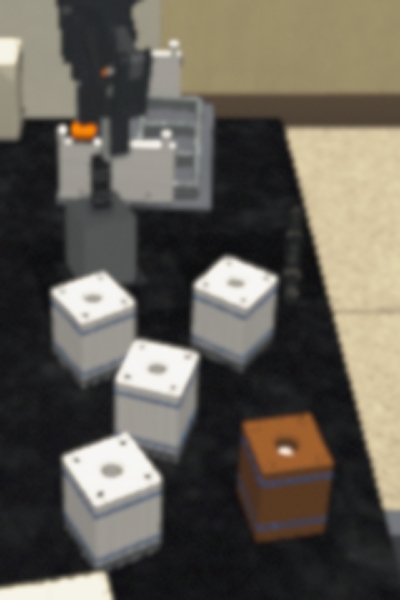

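Call:
{"name": "move_arm", "arguments": {
  "rows": [
    [[0, 0, -0.02], [0.005, -0.01, -0.006], 0.06],
    [[0, 0, -0.05], [0.012, -0.026, -0.006], 0.065],
    [[0, 0, -0.08], [0.02, -0.044, -0.006], 0.065],
    [[0, 0, -0.11], [0.028, -0.062, -0.006], 0.065],
    [[0, 0, -0.14], [0.035, -0.077, 0], 0.065],
    [[0, 0, -0.159], [0.041, -0.089, 0.01], 0.065],
    [[0, 0, -0.159], [0.044, -0.096, 0.02], 0.065],
    [[0, 0, -0.159], [0.0455, -0.0994, 0.03], 0.065],
    [[0, 0, -0.159], [0.0455, -0.0994, 0.035], 0.065],
    [[0, 0, -0.159], [0.0455, -0.0994, 0.035], 0.065]
  ]
}}

```text
t: 29.12
tool_pos: [525.6, 290.5, 89.4]
tcp_rot: [[0.859, 0.512, -0.004], [0.512, -0.859, -0.002], [-0.004, -0.0, -1.0]]
ft_force: [-0.4, -0.1, 0.2]
width: 64.5
```

```bash
python3 m.py 526.8 291.1 23.3 -59.2;python3 pic.py b1
```

```text
t 29.12 pos [525.6 290.5  89.4] jaw -59.19 F [-0.4 -0.1  0.2] w 64.5 q [ 24.   8. 107.  -0.  64.  83.]
turn [-0.0004  0.0043  0.0002] deg -0.0 shift m [0.0017 0.0001 0.0661] dist 66.0
```

View pics/b1.png

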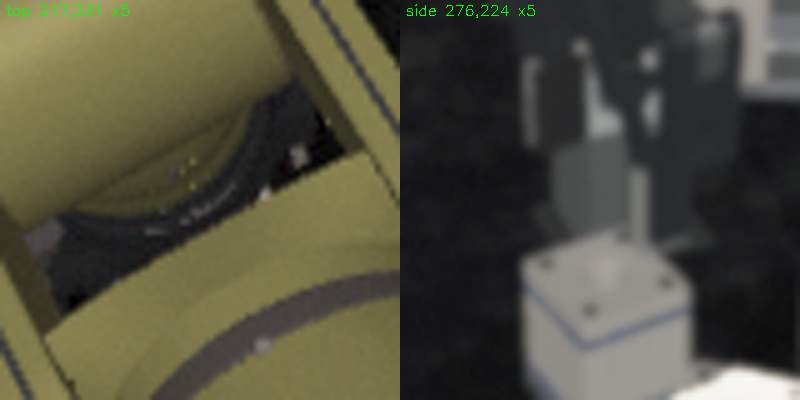

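Call:
{"name": "move_arm", "arguments": {
  "rows": [
    [[0, 0, 0], [0, 0, 0.006], 0.065],
    [[0, 0, 0], [0, 0, 0.014], 0.065],
    [[0, 0, 0], [0, 0, 0.022], 0.065],
    [[0, 0, 0], [0, 0, 0.03], 0.065],
    [[0, 0, 0], [0, 0, 0.038], 0.065],
    [[0, 0, 0], [0, 0, 0.046], 0.065],
    [[0, 0, 0], [0, 0, 0.054], 0.065],
    [[0, 0, 0], [0, 0, 0.061], 0.065],
    [[0, 0, 0], [0, 0, 0.066], 0.065],
    [[0, 0, 0], [0, 0, 0.067], 0.065]
  ]
}}

```text
t: 30.05
tool_pos: [526.2, 290.9, 23.3]
tcp_rot: [[0.859, 0.512, -0.002], [0.512, -0.859, -0.001], [-0.002, -0.0, -1.0]]
ft_force: [-0.7, -0.2, -0.7]
width: 65.0
```

Call:
{"name": "move_arm", "arguments": {
  "rows": [
    [[0, 0, 0], [0, 0, 0], 0.06],
    [[0, 0, 0], [0, 0, 0], 0.055],
    [[0, 0, 0], [0, 0, 0], 0.051],
    [[0, 0, 0], [0, 0, 0], 0.048],
    [[0, 0, 0], [0, 0, 0], 0.045],
    [[0, 0, 0], [0, 0, 0], 0.042],
    [[0, 0, 0], [0, 0, 0], 0.035],
    [[0, 0, 0], [0, 0, 0], 0.035],
    [[0, 0, 0], [0, 0, 0], 0.035],
    [[0, 0, 0], [0, 0, 0], 0.035]
  ],
  "newtons": 60
}}

```text
t: 30.88
tool_pos: [527.8, 291.2, 25.7]
tcp_rot: [[0.859, 0.512, 0.001], [0.512, -0.859, 0.0], [0.001, 0.001, -1.0]]
ft_force: [0.8, -2.3, 5.3]
width: 43.7
```

```bash
python3 m.py 456 -18.7 27.5 -4.6;python3 pic.py b2
```

```text
t 30.88 pos [527.8 291.2  25.7] jaw -59.18 F [ 0.8 -2.3  5.3] w 43.7 q [ 24.  13. 109.  -0.  58.  83.]
turn [ 0.0013 -0.0008 -0.9526] deg 54.6 shift m [-0.2204  0.2294 -0.0019] dist 318.0
```

View pics/b2.png

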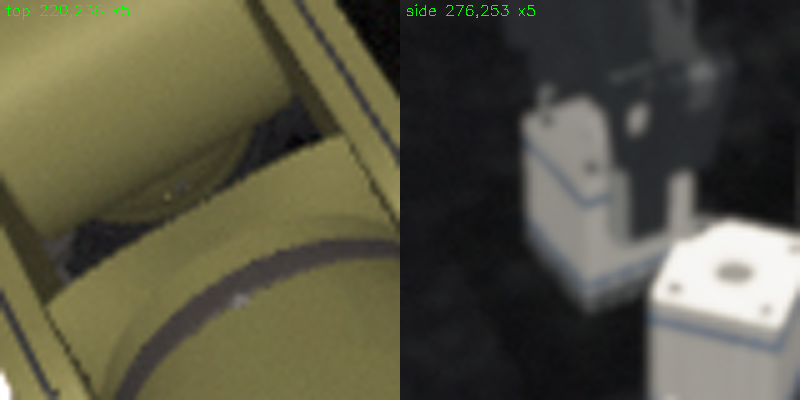

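Call:
{"name": "move_arm", "arguments": {
  "rows": [
    [[0, 0, 0], [0, 0, -0.005], 0.035],
    [[0, 0, 0], [0, 0, -0.015], 0.035],
    [[0, 0, 0], [0, 0, -0.03], 0.035],
    [[0, 0, 0], [0, 0, -0.048], 0.035],
    [[0, 0, 0], [0, 0, -0.066], 0.035],
    [[0, 0, 0], [0, 0, -0.084], 0.035],
    [[0, 0, -0.05], [0, 0, -0.102], 0.035],
    [[0, 0, -0.1], [-0.003, 0.003, -0.12], 0.035],
    [[0, 0, -0.16], [-0.011, 0.012, -0.135], 0.035],
    [[0, 0, -0.22], [-0.025, 0.026, -0.14], 0.035]
  ]
}}

```text
t: 31.82
tool_pos: [519.5, 257.5, 167.5]
tcp_rot: [[0.723, 0.691, 0.003], [0.691, -0.723, 0.002], [0.004, 0.0, -1.0]]
ft_force: [0.3, 0.4, -3.3]
width: 43.0
```

```bash
python3 m.py 456 -18.7 165 -4.6;python3 pic.py b3
```

```text
t 31.82 pos [519.5 257.5 167.5] jaw -46.31 F [ 0.3  0.4 -3.3] w 43.0 q [ 21.   1. 107.   0.  72.  67.]
turn [ 0.0018 -0.0036 -0.7279] deg 41.7 shift m [-0.2367  0.1558  0.0016] dist 283.0
```

View pics/b3.png

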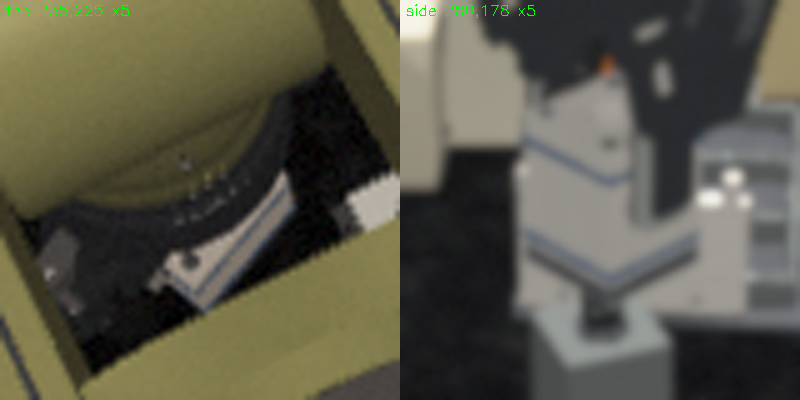

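Call:
{"name": "move_arm", "arguments": {
  "rows": [
    [[0, 0, -0.05], [-0.015, 0.01, 0], 0.035],
    [[0, 0, -0.13], [-0.04, 0.027, 0], 0.035],
    [[0, 0, -0.22], [-0.07, 0.046, 0], 0.035],
    [[0, 0, -0.32], [-0.102, 0.067, 0], 0.035],
    [[0, 0, -0.42], [-0.135, 0.089, 0], 0.035],
    [[0, 0, -0.52], [-0.168, 0.111, 0], 0.035],
    [[0, 0, -0.61], [-0.198, 0.13, 0], 0.035],
    [[0, 0, -0.68], [-0.22, 0.145, 0], 0.035],
    [[0, 0, -0.72], [-0.233, 0.153, 0], 0.035],
    [[0, 0, -0.728], [-0.237, 0.156, 0], 0.035]
  ]
}}

```text
t: 32.75
tool_pos: [452.6, -21.5, 163.8]
tcp_rot: [[0.087, 0.996, -0.002], [0.996, -0.087, 0.0], [0.0, -0.002, -1.0]]
ft_force: [-0.4, 0.6, -3.7]
width: 43.5
```

Call:
{"name": "move_arm", "arguments": {
  "rows": [
    [[0, 0, 0], [0, 0, 0.004], 0.035],
    [[0, 0, 0], [0, 0, 0.012], 0.035],
    [[0, 0, 0], [0, 0, 0.022], 0.035],
    [[0, 0, 0], [0, 0, 0.034], 0.035],
    [[0, 0, 0], [0, 0, 0.046], 0.035],
    [[0, 0, 0], [0, 0, 0.058], 0.035],
    [[0, 0, 0], [0, 0, 0.068], 0.035],
    [[0, 0, 0], [0, 0, 0.075], 0.035],
    [[0, 0, 0], [0, 0, 0.08], 0.035],
    [[0, 0, 0], [0, 0, 0.08], 0.035]
  ]
}}

```text
t: 33.58
tool_pos: [453.1, -19.9, 83.4]
tcp_rot: [[0.085, 0.996, -0.002], [0.996, -0.085, 0.0], [0.0, -0.002, -1.0]]
ft_force: [0.0, -0.6, -4.2]
width: 43.2
```

```bash
python3 m.py 456 -18.7 30 -4.6;python3 pic.py b4;python3 c.py 456 -18.7 -4.6 2 >/dev/null
```

```text
t 33.58 pos [453.1 -19.9  83.4] jaw -4.87 F [ 0.  -0.6 -4.2] w 43.2 q [ -9. -10. 126.   0.  64.  -4.]
turn [-0.0025 -0.0002 -0.0047] deg 0.3 shift m [0.0015 0.0029 0.0533] dist 53.0
```

View pics/b4.png

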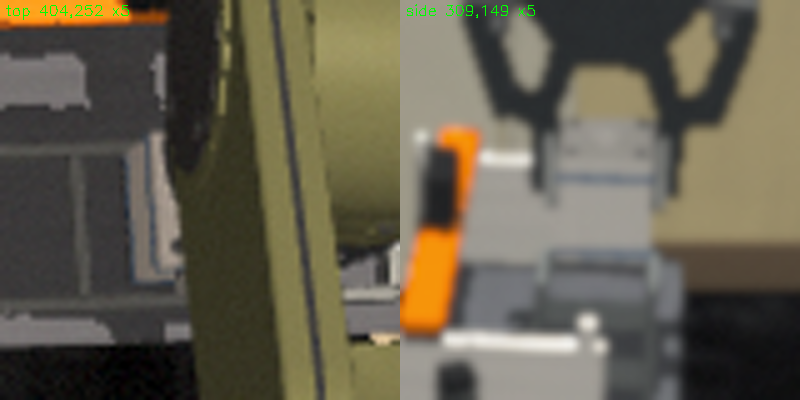

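View pics/ov_side2.png

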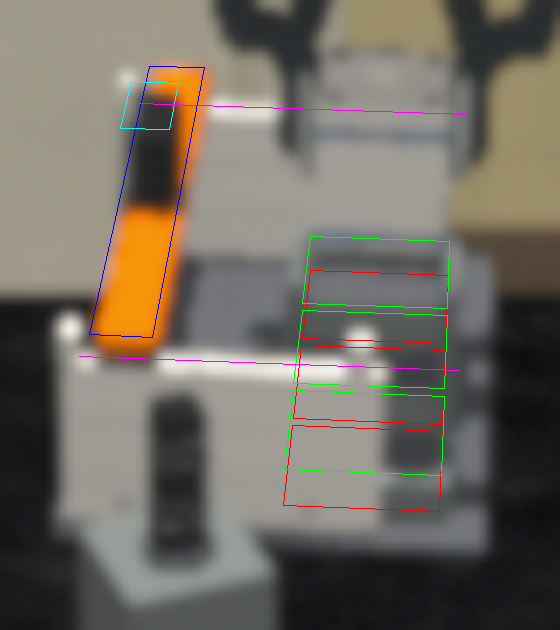

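Call:
{"name": "move_arm", "arguments": {
  "rows": [
    [[0, 0, 0], [0.001, 0.0022, 0.003], 0.035],
    [[0, 0, 0], [0.001, 0.0022, 0.008], 0.035],
    [[0, 0, 0], [0.001, 0.0022, 0.014], 0.035],
    [[0, 0, 0], [0.001, 0.0022, 0.02], 0.035],
    [[0, 0, 0], [0.001, 0.0022, 0.026], 0.035],
    [[0, 0, 0], [0.001, 0.0022, 0.031], 0.035],
    [[0, 0, 0], [0.001, 0.0022, 0.036], 0.035],
    [[0, 0, 0], [0.001, 0.0022, 0.039], 0.035],
    [[0, 0, 0], [0.001, 0.0022, 0.041], 0.035],
    [[0, 0, 0], [0.001, 0.0022, 0.041], 0.035]
  ]
}}

```text
t: 34.62
tool_pos: [455.9, -19.3, 43.3]
tcp_rot: [[0.085, 0.996, -0.001], [0.996, -0.085, 0.0], [0.0, -0.001, -1.0]]
ft_force: [-0.4, 0.7, -4.1]
width: 43.5
```

```bash
python3 m.py 455.3 -18.7 30 -4.6;python3 pic.py b5
```

```text
t 34.62 pos [455.9 -19.3  43.3] jaw -4.87 F [-0.4  0.7 -4.1] w 43.5 q [ -9.  -6. 127.   0.  59.  -4.]
turn [-0.0009 -0.0001 -0.0048] deg 0.3 shift m [ 0.0005 -0.0006  0.0133] dist 13.0
```

View pics/b5.png

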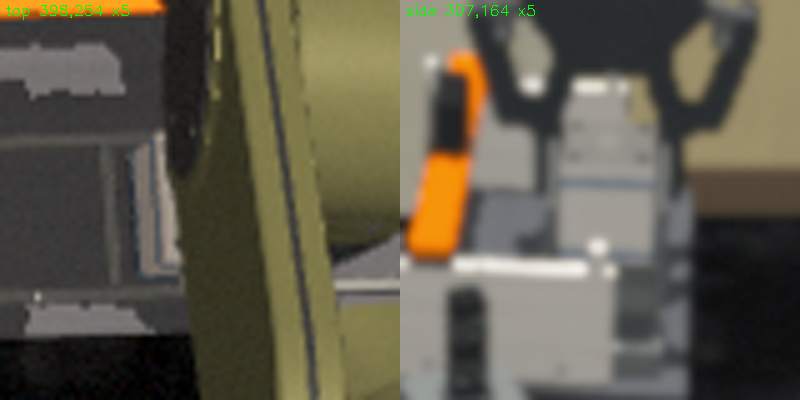

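Call:
{"name": "move_arm", "arguments": {
  "rows": [
    [[0, 0, 0], [0.0005, -0.0004, 0.002], 0.035],
    [[0, 0, 0], [0.0005, -0.0004, 0.004], 0.035],
    [[0, 0, 0], [0.0005, -0.0004, 0.006], 0.035],
    [[0, 0, 0], [0.0005, -0.0004, 0.008], 0.035],
    [[0, 0, 0], [0.0005, -0.0004, 0.01], 0.035],
    [[0, 0, 0], [0.0005, -0.0004, 0.011], 0.035],
    [[0, 0, 0], [0.0005, -0.0004, 0.012], 0.035],
    [[0, 0, 0], [0.0005, -0.0004, 0.013], 0.035],
    [[0, 0, 0], [0.0005, -0.0004, 0.0135], 0.035],
    [[0, 0, 0], [0.0005, -0.0004, 0.0135], 0.035]
  ]
}}

```text
t: 35.55
tool_pos: [455.8, -18.7, 30.2]
tcp_rot: [[0.085, 0.996, -0.0], [0.996, -0.085, 0.0], [0.0, -0.0, -1.0]]
ft_force: [0.2, -0.2, -4.3]
width: 43.4
```

Still hanging freely; 1–2 mm more, then release.

Call:
{"name": "move_arm", "arguments": {
  "rows": [
    [[0, 0, 0], [0, 0, 0.0005], 0.035],
    [[0, 0, 0], [0, 0, 0.001], 0.035],
    [[0, 0, 0], [0, 0, 0.0015], 0.035],
    [[0, 0, 0], [0, 0, 0.002], 0.035],
    [[0, 0, 0], [0, 0, 0.002], 0.035],
    [[0, 0, 0], [0, 0, 0.002], 0.046],
    [[0, 0, 0], [0, 0, 0.002], 0.05],
    [[0, 0, 0], [0, 0, 0.002], 0.055],
    [[0, 0, 0], [0, 0, 0.002], 0.06],
    [[0, 0, 0], [0, 0, 0.002], 0.06]
  ]
}}

```text
t: 36.38
tool_pos: [456.0, -18.8, 28.4]
tcp_rot: [[0.085, 0.996, 0.0], [0.996, -0.085, -0.0], [-0.0, 0.0, -1.0]]
ft_force: [-1.0, -0.1, 0.3]
width: 59.8
```

Call:
{"name": "move_arm", "arguments": {
  "rows": [
    [[0, 0, 0], [0, 0, -0.005], 0.06],
    [[0, 0, 0], [0, 0, -0.018], 0.06],
    [[0, 0, 0], [0, 0, -0.036], 0.06],
    [[0, 0, 0], [0, 0, -0.056], 0.06],
    [[0, 0, 0], [0, 0, -0.076], 0.06],
    [[0, 0, 0], [0, 0, -0.096], 0.06],
    [[0, 0, 0], [0, 0, -0.116], 0.06],
    [[0, 0, 0], [0, 0, -0.13], 0.06],
    [[0, 0, 0], [0, 0, -0.136], 0.06],
    [[0, 0, 0], [0, 0, -0.136], 0.06]
  ]
}}

```text
t: 37.22
tool_pos: [457.0, -18.9, 166.4]
tcp_rot: [[0.085, 0.996, 0.004], [0.996, -0.085, -0.001], [-0.0, 0.004, -1.0]]
ft_force: [0.6, -0.3, -0.2]
width: 60.2
```

```bash
python3 m.py 513.3 461.7 150 -62.7;python3 pic.py b6;python3 - <<'E'
from h import *
im=arm.camera('side')
print(*cells('side',im),sep='\n');print(*cells('side',im,170,64),sep='\n')
im=arm.camera('top')
print('top',*cells('top',im),sep='\n');print(*cells('top',im,None,64),sep='\n')
E
```

```text
t 37.22 pos [457.  -18.9 166.4] jaw -4.87 F [ 0.6 -0.3 -0.2] w 60.2 q [ -9. -16. 122.   0.  73.  -4.]
turn [ 0.0037 -0.0018  1.0094] deg -57.8 shift m [0.4837 0.0152 0.0163] dist 484.0
(513.0, 461.5, 44.5, 44.6, 27.1)
(482.1, 368.6, 44.4, 44.1, -18.7)
(420.6, 272.7, 44.4, 43.8, -35.5)
(513.0, 465.3, 46.1, 47.4, 27.4)
(482.4, 373.5, 47.4, 45.6, -19.0)
(421.5, 278.7, 47.4, 46.5, -36.7)
top
(421.0, 272.6, 43.6, 43.5, -36.5)
(482.7, 368.5, 43.4, 43.2, -19.3)
(513.5, 461.5, 42.9, 43.7, 27.2)
(654.3, 317.5, 39.6, 38.6, -19.4)
(640.9, -81.8, 51.8, 53.3, -2.9)
(420.7, 272.4, 43.4, 43.3, -36.5)
(482.2, 367.8, 43.3, 43.0, -19.3)
(512.8, 460.5, 42.7, 43.5, 27.2)
(653.1, 317.1, 39.5, 38.5, -19.4)
(639.8, -80.6, 51.6, 53.1, -2.9)
```

View pics/b6.png

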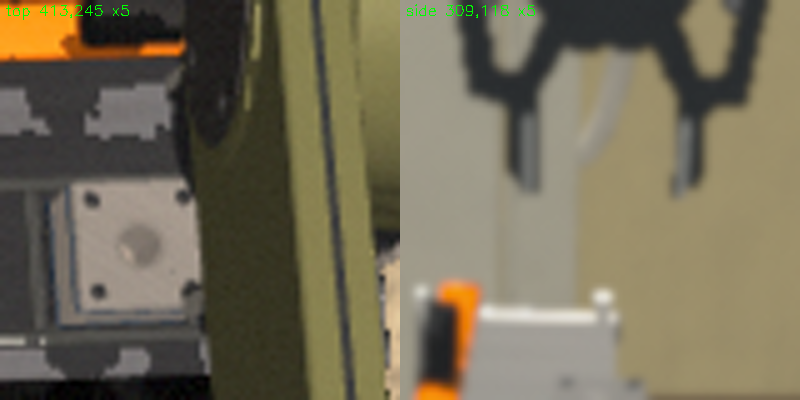

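Call:
{"name": "move_arm", "arguments": {
  "rows": [
    [[0, 0, 0.03], [0.012, 0, 0], 0.06],
    [[0, 0, 0.1], [0.035, 0.001, 0], 0.065],
    [[0, 0, 0.17], [0.065, 0.002, 0], 0.065],
    [[0, 0, 0.24], [0.095, 0.003, 0], 0.065],
    [[0, 0, 0.31], [0.126, 0.004, 0], 0.065],
    [[0, 0, 0.38], [0.157, 0.005, 0], 0.065],
    [[0, 0, 0.45], [0.188, 0.006, 0], 0.065],
    [[0, 0, 0.52], [0.219, 0.007, 0], 0.065],
    [[0, 0, 0.59], [0.25, 0.008, 0], 0.065],
    [[0, 0, 0.66], [0.28, 0.009, 0], 0.065]
  ]
}}

```text
t: 38.25
tool_pos: [487.8, 260.9, 162.6]
tcp_rot: [[0.68, 0.733, -0.002], [0.733, -0.68, -0.001], [-0.002, -0.001, -1.0]]
ft_force: [-0.0, 0.0, 0.0]
width: 64.7
```

```bash
python3 m.py 513.3 461.6 100 -62.8
```

```text
t 38.25 pos [487.8 260.9 162.6] jaw -42.86 F [-0.  0.  0.] w 64.7 q [ 23.  -2. 111.   0.  71.  65.]
turn [-0.0007  0.0025  0.3479] deg -19.9 shift m [ 0.1646 -0.1178  0.0624] dist 212.0
```

Call:
{"name": "move_arm", "arguments": {
  "rows": [
    [[0, 0, 0.06], [0.025, -0.018, 0], 0.065],
    [[0, 0, 0.12], [0.05, -0.036, 0], 0.065],
    [[0, 0, 0.18], [0.076, -0.054, 0], 0.065],
    [[0, 0, 0.24], [0.102, -0.073, 0], 0.065],
    [[0, 0, 0.29], [0.126, -0.09, 0.012], 0.065],
    [[0, 0, 0.33], [0.146, -0.104, 0.028], 0.065],
    [[0, 0, 0.348], [0.158, -0.113, 0.044], 0.065],
    [[0, 0, 0.348], [0.1635, -0.117, 0.058], 0.065],
    [[0, 0, 0.348], [0.1645, -0.1178, 0.065], 0.065],
    [[0, 0, 0.348], [0.1645, -0.1178, 0.065], 0.065]
  ]
}}

```text
t: 39.08
tool_pos: [511.8, 458.7, 95.3]
tcp_rot: [[0.888, 0.46, -0.005], [0.46, -0.888, -0.004], [-0.006, 0.001, -1.0]]
ft_force: [-0.9, -1.2, -0.7]
width: 64.7
```

```bash
python3 m.py 513.3 461.6 23.5 -62.8;python3 pic.py b7
```

```text
t 39.08 pos [511.8 458.7  95.3] jaw -62.59 F [-0.9 -1.2 -0.7] w 64.7 q [ 37.  18.  95.  -0.  67. 100.]
turn [0.0014 0.0064 0.0037] deg -0.2 shift m [ 0.0031 -0.002   0.0718] dist 72.0
```

View pics/b7.png

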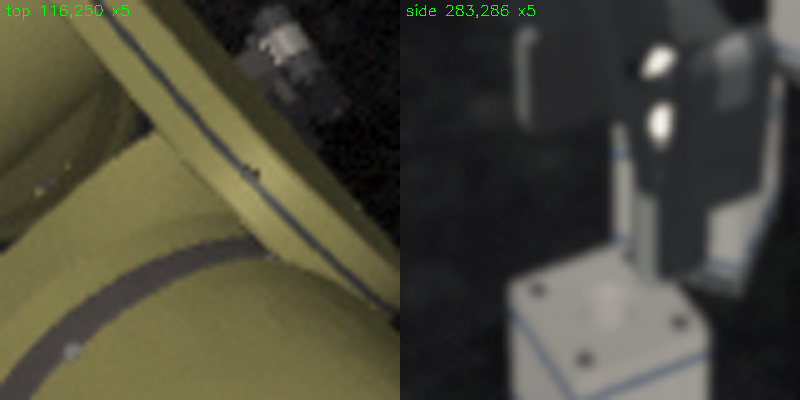

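Call:
{"name": "move_arm", "arguments": {
  "rows": [
    [[0, 0, 0], [0.001, -0.001, 0.004], 0.065],
    [[0, 0, 0], [0.001, -0.001, 0.012], 0.065],
    [[0, 0, 0], [0.001, -0.001, 0.02], 0.065],
    [[0, 0, 0], [0.001, -0.001, 0.029], 0.065],
    [[0, 0, 0], [0.001, -0.001, 0.038], 0.065],
    [[0, 0, 0], [0.001, -0.001, 0.047], 0.065],
    [[0, 0, 0], [0.001, -0.001, 0.056], 0.065],
    [[0, 0, 0], [0.001, -0.001, 0.065], 0.065],
    [[0, 0, 0], [0.001, -0.001, 0.07], 0.065],
    [[0, 0, 0], [0.001, -0.001, 0.072], 0.065]
  ]
}}

```text
t: 40.02
tool_pos: [513.2, 461.1, 25.5]
tcp_rot: [[0.888, 0.46, -0.002], [0.46, -0.888, -0.001], [-0.002, 0.0, -1.0]]
ft_force: [1.0, 0.1, -0.7]
width: 65.2
```

```bash
python3 m.py 513.3 461.6 23.5 -62.8;python3 pic.py b8
```

```text
t 40.02 pos [513.2 461.1  25.5] jaw -62.62 F [ 1.   0.1 -0.7] w 65.2 q [ 37.  23.  97.   0.  61. 100.]
turn [0.0004 0.0024 0.0031] deg -0.2 shift m [ 0.0003 -0.0004  0.002 ] dist 2.0
```

View pics/b8.png

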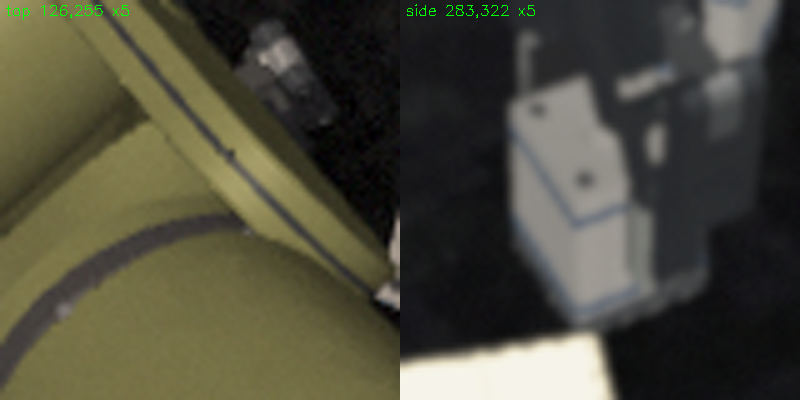

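Call:
{"name": "move_arm", "arguments": {
  "rows": [
    [[0, 0, 0], [0, 0, 0], 0.06],
    [[0, 0, 0], [0, 0, 0], 0.055],
    [[0, 0, 0], [0, 0, 0], 0.051],
    [[0, 0, 0], [0, 0, 0], 0.048],
    [[0, 0, 0], [0, 0, 0], 0.045],
    [[0, 0, 0], [0, 0, 0], 0.042],
    [[0, 0, 0], [0, 0, 0], 0.035],
    [[0, 0, 0], [0, 0, 0], 0.035],
    [[0, 0, 0], [0, 0, 0], 0.035],
    [[0, 0, 0], [0, 0, 0], 0.035]
  ]
}}

```text
t: 40.95
tool_pos: [514.5, 461.7, 28.1]
tcp_rot: [[0.888, 0.46, 0.001], [0.46, -0.888, 0.0], [0.001, 0.0, -1.0]]
ft_force: [-0.5, -1.9, 5.5]
width: 42.8
```

Call:
{"name": "move_arm", "arguments": {
  "rows": [
    [[0, 0, 0], [0, 0, -0.005], 0.035],
    [[0, 0, 0], [0, 0, -0.015], 0.035],
    [[0, 0, 0], [0, 0, -0.03], 0.035],
    [[0, 0, 0], [0, 0, -0.048], 0.035],
    [[0, 0, 0], [0, 0, -0.066], 0.035],
    [[0, 0, 0], [0, 0, -0.084], 0.035],
    [[0, 0, 0], [0, 0, -0.102], 0.035],
    [[0, 0, 0], [0, 0, -0.12], 0.035],
    [[0, 0, 0], [0, 0, -0.135], 0.035],
    [[0, 0, 0], [0, 0, -0.142], 0.035]
  ]
}}

```text
t: 41.78
tool_pos: [514.8, 462.4, 173.1]
tcp_rot: [[0.888, 0.46, 0.003], [0.46, -0.888, 0.003], [0.004, -0.001, -1.0]]
ft_force: [1.0, 0.4, -2.7]
width: 43.2
```

```bash
python3 m.py 460 37.2 167 -4.8;python3 pic.py b9
```

```text
t 41.78 pos [514.8 462.4 173.1] jaw -62.61 F [ 1.   0.4 -2.7] w 43.2 q [ 37.  14.  92.   0.  73. 100.]
turn [ 0.0013 -0.0045 -1.0091] deg 57.8 shift m [-0.2443  0.3524  0.0047] dist 429.0
```

View pics/b9.png

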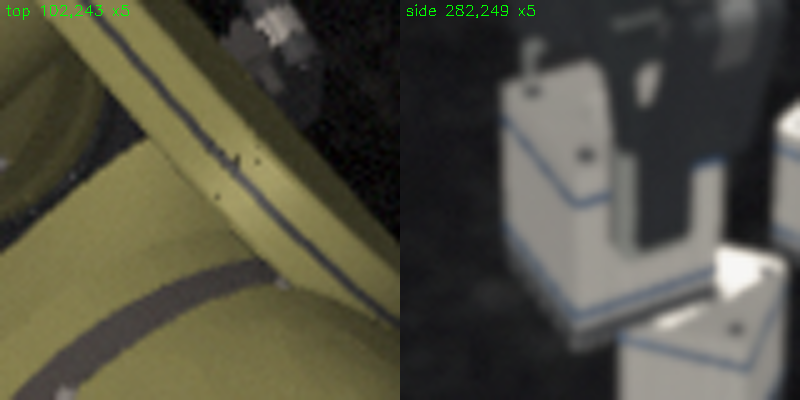

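Call:
{"name": "move_arm", "arguments": {
  "rows": [
    [[0, 0, -0.03], [-0.006, 0.008, 0], 0.035],
    [[0, 0, -0.09], [-0.018, 0.026, 0], 0.035],
    [[0, 0, -0.16], [-0.034, 0.049, 0], 0.035],
    [[0, 0, -0.23], [-0.052, 0.075, 0], 0.035],
    [[0, 0, -0.3], [-0.07, 0.101, 0], 0.035],
    [[0, 0, -0.37], [-0.088, 0.127, 0], 0.035],
    [[0, 0, -0.44], [-0.106, 0.153, 0], 0.035],
    [[0, 0, -0.51], [-0.124, 0.179, 0], 0.035],
    [[0, 0, -0.58], [-0.142, 0.205, 0], 0.035],
    [[0, 0, -0.65], [-0.16, 0.231, 0], 0.035]
  ]
}}

```text
t: 42.72
tool_pos: [476.7, 181.3, 167.7]
tcp_rot: [[0.425, 0.905, -0.003], [0.905, -0.425, -0.001], [-0.002, -0.002, -1.0]]
ft_force: [0.4, 0.2, -3.2]
width: 43.2
```

```bash
python3 m.py 460 37 167 -4.8
```

```text
t 42.72 pos [476.7 181.3 167.7] jaw -25.16 F [ 0.4  0.2 -3.2] w 43.2 q [ 15.  -8. 116.  -0.  72.  40.]
turn [-0.0023  0.0014 -0.3554] deg 20.4 shift m [-0.1377  0.0463  0.0008] dist 145.0
```

Call:
{"name": "move_arm", "arguments": {
  "rows": [
    [[0, 0, -0.07], [-0.025, 0.008, 0], 0.035],
    [[0, 0, -0.14], [-0.05, 0.017, 0], 0.035],
    [[0, 0, -0.21], [-0.075, 0.025, 0], 0.035],
    [[0, 0, -0.27], [-0.098, 0.033, 0], 0.035],
    [[0, 0, -0.32], [-0.117, 0.039, 0], 0.035],
    [[0, 0, -0.355], [-0.13, 0.0435, 0.01], 0.035],
    [[0, 0, -0.355], [-0.136, 0.0458, 0.025], 0.035],
    [[0, 0, -0.355], [-0.1377, 0.0463, 0.042], 0.035],
    [[0, 0, -0.355], [-0.1377, 0.0463, 0.06], 0.035],
    [[0, 0, -0.355], [-0.1377, 0.0463, 0.075], 0.035]
  ]
}}

```text
t: 43.55
tool_pos: [459.3, 38.4, 91.8]
tcp_rot: [[0.089, 0.996, -0.003], [0.996, -0.089, 0.0], [-0.0, -0.003, -1.0]]
ft_force: [-0.4, -0.7, -3.9]
width: 43.3
```

Call:
{"name": "move_arm", "arguments": {
  "rows": [
    [[0, 0, 0], [0, 0, 0.006], 0.035],
    [[0, 0, 0], [0, 0, 0.008], 0.035],
    [[0, 0, 0], [0, 0, 0.008], 0.035],
    [[0, 0, 0], [0, 0, 0.008], 0.035],
    [[0, 0, 0], [0, 0, 0.008], 0.035],
    [[0, 0, 0], [0, 0, 0.008], 0.035],
    [[0, 0, 0], [0, 0, 0.008], 0.035],
    [[0, 0, 0], [0, 0, 0.008], 0.035],
    [[0, 0, 0], [0, 0, 0.008], 0.035],
    [[0, 0, 0], [0, 0, 0.008], 0.035]
  ]
}}

```text
t: 44.38
tool_pos: [461.0, 38.6, 86.5]
tcp_rot: [[0.088, 0.996, 0.0], [0.996, -0.088, -0.0], [0.0, 0.0, -1.0]]
ft_force: [-0.7, -0.5, -2.8]
width: 43.2
```

```bash
python3 m.py 460.3 37 48 -4.8;python3 pic.py b10
```

```text
t 44.38 pos [461.   38.6  86.5] jaw -5.04 F [-0.7 -0.5 -2.8] w 43.2 q [ -2.  -9. 125.   0.  64.   3.]
turn [ 0.0003 -0.     -0.0042] deg 0.2 shift m [-0.0017 -0.0005  0.0385] dist 39.0
```

View pics/b10.png

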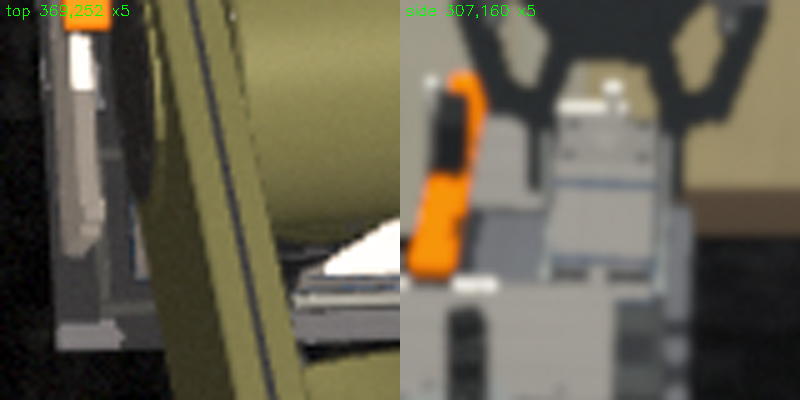

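Call:
{"name": "move_arm", "arguments": {
  "rows": [
    [[0, 0, 0], [-0.0015, -0.0005, 0.003], 0.035],
    [[0, 0, 0], [-0.0015, -0.0005, 0.007], 0.035],
    [[0, 0, 0], [-0.0015, -0.0005, 0.012], 0.035],
    [[0, 0, 0], [-0.0015, -0.0005, 0.017], 0.035],
    [[0, 0, 0], [-0.0015, -0.0005, 0.022], 0.035],
    [[0, 0, 0], [-0.0015, -0.0005, 0.027], 0.035],
    [[0, 0, 0], [-0.0015, -0.0005, 0.032], 0.035],
    [[0, 0, 0], [-0.0015, -0.0005, 0.036], 0.035],
    [[0, 0, 0], [-0.0015, -0.0005, 0.038], 0.035],
    [[0, 0, 0], [-0.0015, -0.0005, 0.038], 0.035]
  ]
}}

```text
t: 45.32
tool_pos: [459.8, 37.2, 47.6]
tcp_rot: [[0.088, 0.996, -0.001], [0.996, -0.088, 0.0], [-0.0, -0.001, -1.0]]
ft_force: [-1.5, -0.3, -3.2]
width: 43.1
```

```bash
python3 m.py 460.3 37 32 -4.8;python3 pic.py b11
```

```text
t 45.32 pos [459.8  37.2  47.6] jaw -5.04 F [-1.5 -0.3 -3.2] w 43.1 q [ -2.  -6. 127.  -0.  59.   3.]
turn [-0.0013  0.0001 -0.0042] deg 0.2 shift m [-0.0002  0.0005  0.0156] dist 16.0
```

View pics/b11.png

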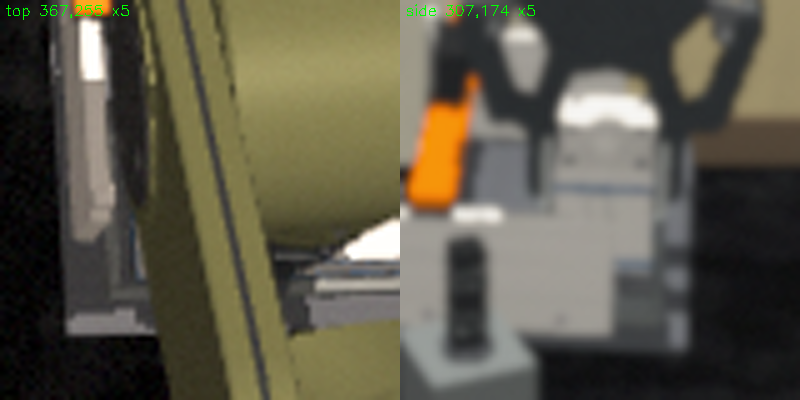

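Call:
{"name": "move_arm", "arguments": {
  "rows": [
    [[0, 0, 0], [0, 0.0003, 0.002], 0.035],
    [[0, 0, 0], [0, 0.0003, 0.004], 0.035],
    [[0, 0, 0], [0, 0.0003, 0.006], 0.035],
    [[0, 0, 0], [0, 0.0003, 0.008], 0.035],
    [[0, 0, 0], [0, 0.0003, 0.01], 0.035],
    [[0, 0, 0], [0, 0.0003, 0.012], 0.035],
    [[0, 0, 0], [0, 0.0003, 0.014], 0.035],
    [[0, 0, 0], [0, 0.0003, 0.016], 0.035],
    [[0, 0, 0], [0, 0.0003, 0.017], 0.035],
    [[0, 0, 0], [0, 0.0003, 0.017], 0.035]
  ]
}}

```text
t: 46.25
tool_pos: [460.8, 37.1, 32.0]
tcp_rot: [[0.088, 0.996, -0.0], [0.996, -0.088, -0.0], [-0.0, -0.0, -1.0]]
ft_force: [-2.5, -0.2, 2.6]
width: 43.6
```

Call:
{"name": "move_arm", "arguments": {
  "rows": [
    [[0, 0, 0], [0, 0, 0], 0.042],
    [[0, 0, 0], [0, 0, 0], 0.046],
    [[0, 0, 0], [0, 0, 0], 0.05],
    [[0, 0, 0], [0, 0, 0], 0.055],
    [[0, 0, 0], [0, 0, 0], 0.06],
    [[0, 0, 0], [0, 0, 0], 0.06],
    [[0, 0, 0], [0, 0, -0.005], 0.06],
    [[0, 0, 0], [0, 0, -0.018], 0.06],
    [[0, 0, 0], [0, 0, -0.036], 0.06],
    [[0, 0, 0], [0, 0, -0.056], 0.06]
  ]
}}

```text
t: 47.08
tool_pos: [459.8, 37.2, 87.4]
tcp_rot: [[0.088, 0.996, -0.002], [0.996, -0.088, 0.0], [-0.0, -0.002, -1.0]]
ft_force: [0.8, 0.2, -1.0]
width: 59.8
```

Call:
{"name": "move_arm", "arguments": {
  "rows": [
    [[0, 0, 0], [-0.01, 0, -0.02], 0.06],
    [[0, 0, 0], [-0.02, 0, -0.04], 0.06],
    [[0, 0, 0], [-0.04, 0, -0.06], 0.06],
    [[0, 0, 0], [-0.07, 0, -0.075], 0.06],
    [[0, 0, 0], [-0.1, 0, -0.085], 0.06],
    [[0, 0, 0], [-0.135, 0, -0.085], 0.06],
    [[0, 0, 0], [-0.17, 0, -0.085], 0.06],
    [[0, 0, 0], [-0.205, 0, -0.085], 0.06],
    [[0, 0, 0], [-0.24, 0, -0.085], 0.06],
    [[0, 0, 0], [-0.25, 0, -0.085], 0.06]
  ]
}}

```text
t: 47.92
tool_pos: [438.1, -215.7, 173.1]
tcp_rot: [[0.091, 0.996, 0.001], [0.996, -0.091, -0.002], [-0.002, 0.001, -1.0]]
ft_force: [0.4, -0.1, 0.3]
width: 60.2
```

```bash
python3 m.py;python3 c.py 456 -18.7 -4.6 3 >/dev/null; python3 - <<'E'
from h import *
t=arm.camera('top');s=arm.camera('side')
big('top',(130,200,350,380),3,'pics/t4.png',t);big('side',(220,160,440,400),2.5,'pics/s6.png',s)
big('top',(360,220,510,330),5,'pics/t5.png',t)
print(cells('top',t))
E
```

```text
t 47.92 pos [ 438.1 -215.7  173.1] jaw -5.25 F [ 0.4 -0.1  0.3] w 60.2 q [-32. -11. 118.  -0.  73. -27.]
[(421.0, 272.6, 43.6, 43.5, -36.5), (482.7, 368.5, 43.4, 43.2, -19.3), (461.2, 37.3, 44.3, 43.6, -6.8), (456.5, -19.3, 43.5, 43.7, -5.1), (654.3, 317.5, 39.6, 38.6, -19.4), (640.8, -81.8, 51.8, 53.0, -3.1)]
```

View pics/t5.png

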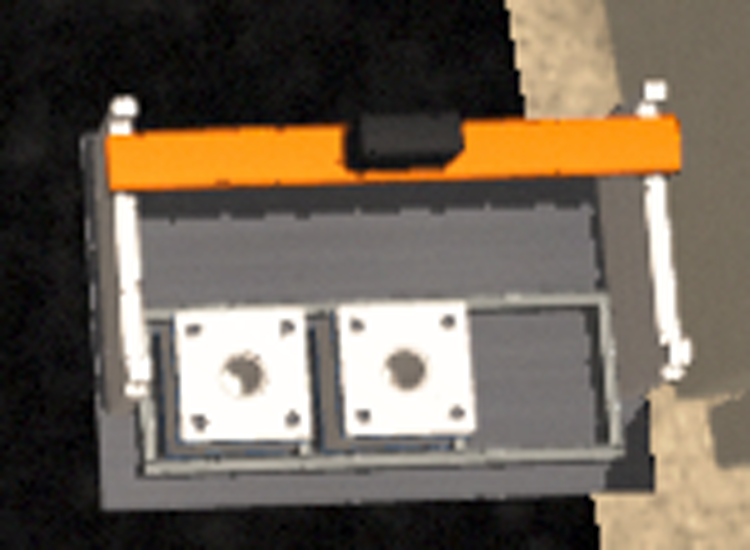

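View pics/s6.png

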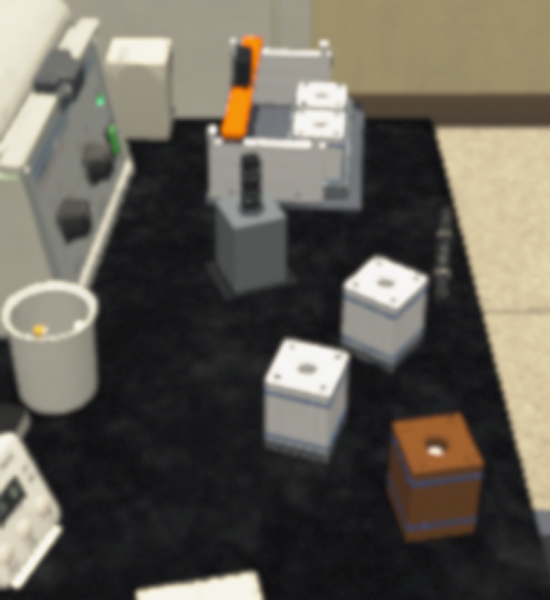

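```bash
python3 m.py 530.5 -24.8 150 -4.6
```

```text
t 48.12 pos [ 438.6 -211.3  172.3] jaw -5.06 F [0.1 0.4 0.3] w 60.3 q [-32. -12. 118.   0.  73. -27.]
turn [-0.0002 -0.0007 -0.008 ] deg 0.5 shift m [0.1939 0.0751 0.0224] dist 209.0
```

Call:
{"name": "move_arm", "arguments": {
  "rows": [
    [[0, 0, -0.004], [0.01, 0.004, 0], 0.055],
    [[0, 0, -0.008], [0.03, 0.012, 0.002], 0.05],
    [[0, 0, -0.008], [0.055, 0.021, 0.005], 0.05],
    [[0, 0, -0.008], [0.082, 0.032, 0.008], 0.05],
    [[0, 0, -0.008], [0.11, 0.043, 0.012], 0.05],
    [[0, 0, -0.008], [0.138, 0.053, 0.016], 0.05],
    [[0, 0, -0.008], [0.163, 0.063, 0.02], 0.05],
    [[0, 0, -0.008], [0.182, 0.07, 0.022], 0.05],
    [[0, 0, -0.008], [0.192, 0.074, 0.022], 0.05],
    [[0, 0, -0.008], [0.1939, 0.0751, 0.022], 0.05]
  ]
}}

```text
t: 48.95
tool_pos: [530.7, -22.2, 150.3]
tcp_rot: [[0.075, 0.997, -0.0], [0.997, -0.075, 0.0], [0.0, -0.0, -1.0]]
ft_force: [-1.7, -0.2, 0.3]
width: 50.0
```

```bash
python3 m.py 530.5 -24.8 84 -4.6; python3 pic.py k1
```

```text
t 48.95 pos [530.7 -22.2 150.3] jaw -4.32 F [-1.7 -0.2  0.3] w 50.0 q [ -8.  -4. 114.   0.  70.  -4.]
turn [-0.0003 -0.0004  0.0049] deg -0.3 shift m [-0.0026  0.      0.0663] dist 66.0
```

View pics/k1.png

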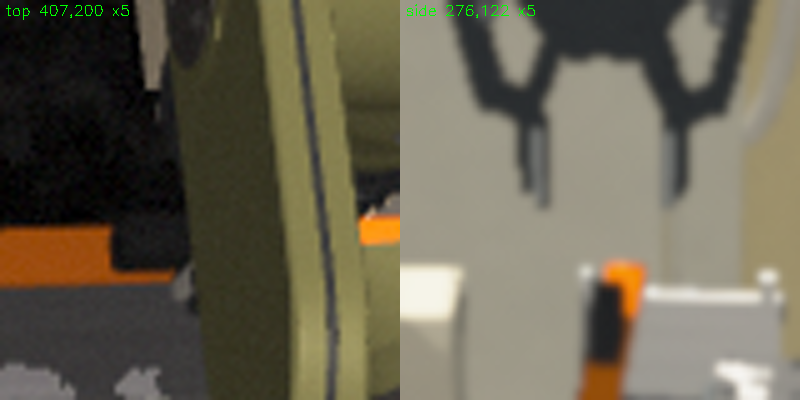

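Call:
{"name": "move_arm", "arguments": {
  "rows": [
    [[0, 0, 0], [-0.001, 0, 0.005], 0.05],
    [[0, 0, 0], [-0.001, 0, 0.012], 0.05],
    [[0, 0, 0], [-0.001, 0, 0.02], 0.05],
    [[0, 0, 0], [-0.001, 0, 0.029], 0.05],
    [[0, 0, 0], [-0.001, 0, 0.038], 0.05],
    [[0, 0, 0], [-0.001, 0, 0.046], 0.05],
    [[0, 0, 0], [-0.001, 0, 0.053], 0.05],
    [[0, 0, 0], [-0.001, 0, 0.059], 0.05],
    [[0, 0, 0], [-0.001, 0, 0.063], 0.05],
    [[0, 0, 0], [-0.001, 0, 0.065], 0.05]
  ]
}}

```text
t: 49.88
tool_pos: [530.0, -26.3, 84.4]
tcp_rot: [[0.08, 0.997, -0.001], [0.997, -0.08, 0.0], [0.0, -0.001, -1.0]]
ft_force: [0.5, 0.1, 0.4]
width: 49.9
```

```bash
python3 m.py 530.5 -24.8 84 -4.6; python3 pic.py k2
```

```text
t 49.88 pos [530.  -26.3  84.4] jaw -4.59 F [0.5 0.1 0.4] w 49.9 q [ -9.   0. 117.  -0.  63.  -4.]
turn [-0.0011 -0.0001  0.0003] deg -0.0 shift m [0.0015 0.0004 0.0004] dist 2.0
```

View pics/k2.png

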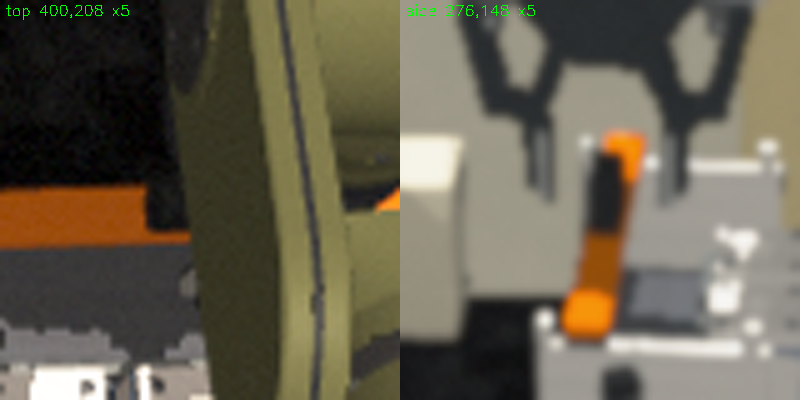

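Call:
{"name": "move_arm", "arguments": {
  "rows": [
    [[0, 0, 0], [0, 0, 0], 0.04],
    [[0, 0, 0], [0, 0, 0], 0.035],
    [[0, 0, 0], [0, 0, 0], 0.03],
    [[0, 0, 0], [0, 0, 0], 0.025],
    [[0, 0, 0], [0, 0, 0], 0.02],
    [[0, 0, 0], [0, 0, 0], 0.016],
    [[0, 0, 0], [0, 0, 0], 0.01],
    [[0, 0, 0], [0, 0, 0], 0.01],
    [[0, 0, 0], [0, 0, 0], 0.01],
    [[0, 0, 0], [0, 0, 0], 0.01]
  ],
  "newtons": 30
}}

```text
t: 50.82
tool_pos: [530.4, -26.3, 85.6]
tcp_rot: [[0.08, 0.997, 0.0], [0.997, -0.08, 0.0], [0.0, 0.0, -1.0]]
ft_force: [-1.3, 0.3, 2.8]
width: 15.6
```

Gripped (15.6 mm). Slide 50 mm along tool −y, then the rest slowly.

Call:
{"name": "move_arm", "arguments": {
  "rows": [
    [[0, 0, 0], [0, -0.003, 0], 0.01],
    [[0, 0, 0], [0, -0.008, 0], 0.01],
    [[0, 0, 0], [0, -0.014, 0], 0.01],
    [[0, 0, 0], [0, -0.02, 0], 0.01],
    [[0, 0, 0], [0, -0.026, 0], 0.01],
    [[0, 0, 0], [0, -0.032, 0], 0.01],
    [[0, 0, 0], [0, -0.038, 0], 0.01],
    [[0, 0, 0], [0, -0.044, 0], 0.01],
    [[0, 0, 0], [0, -0.049, 0], 0.01],
    [[0, 0, 0], [0, -0.052, 0], 0.01]
  ]
}}

```text
t: 51.65
tool_pos: [478.0, -21.9, 85.6]
tcp_rot: [[0.08, 0.997, 0.0], [0.997, -0.08, 0.0], [0.0, 0.0, -1.0]]
ft_force: [3.1, 1.8, 2.7]
width: 15.1
```

Call:
{"name": "move_arm", "arguments": {
  "rows": [
    [[0, 0, 0], [0, -0.001, 0], 0.01],
    [[0, 0, 0], [0, -0.002, 0], 0.01],
    [[0, 0, 0], [0, -0.003, 0], 0.01],
    [[0, 0, 0], [0, -0.004, 0], 0.01],
    [[0, 0, 0], [0, -0.005, 0], 0.01],
    [[0, 0, 0], [0, -0.006, 0], 0.01],
    [[0, 0, 0], [0, -0.007, 0], 0.01],
    [[0, 0, 0], [0, -0.0075, 0], 0.01],
    [[0, 0, 0], [0, -0.008, 0], 0.01],
    [[0, 0, 0], [0, -0.008, 0], 0.01]
  ]
}}

```text
t: 52.48
tool_pos: [473.6, -21.6, 85.7]
tcp_rot: [[0.08, 0.997, 0.009], [0.997, -0.08, -0.0], [0.001, 0.009, -1.0]]
ft_force: [14.8, 3.4, -6.4]
width: 15.8
```

Call:
{"name": "move_arm", "arguments": {
  "rows": [
    [[0, 0, 0], [0, -0.001, 0], 0.01],
    [[0, 0, 0], [0, -0.002, 0], 0.01],
    [[0, 0, 0], [0, -0.002, 0], 0.01],
    [[0, 0, 0], [0, -0.002, 0], 0.01],
    [[0, 0, 0], [0, -0.002, 0], 0.01],
    [[0, 0, 0], [0, -0.002, 0], 0.01],
    [[0, 0, 0], [0, -0.002, 0], 0.01],
    [[0, 0, 0], [0, -0.002, 0], 0.01],
    [[0, 0, 0], [0, -0.002, 0], 0.01],
    [[0, 0, 0], [0, -0.002, 0], 0.01]
  ]
}}

```text
t: 53.32
tool_pos: [473.5, -21.6, 85.7]
tcp_rot: [[0.08, 0.997, 0.014], [0.997, -0.08, -0.001], [0.001, 0.014, -1.0]]
ft_force: [22.8, 2.0, -11.5]
width: 15.0
```

```bash
python3 pic.py k3
```

```text
(no output)
```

View pics/k3.png

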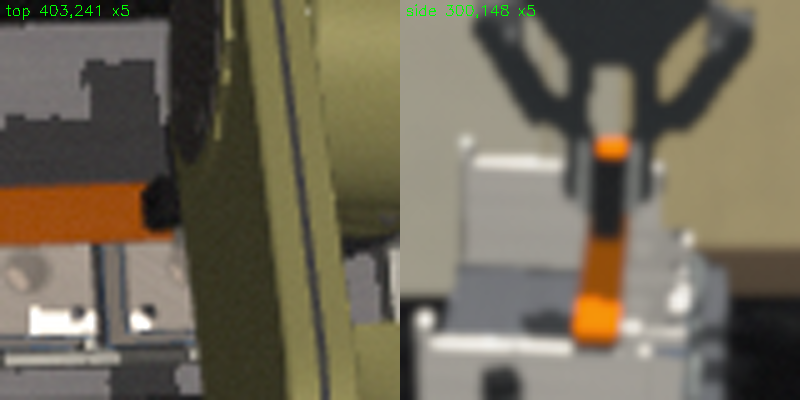

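Call:
{"name": "move_arm", "arguments": {
  "rows": [
    [[0, 0, 0], [0, 0.002, 0], 0.01],
    [[0, 0, 0], [0, 0.004, 0], 0.01],
    [[0, 0, 0], [0, 0.004, 0], 0.01],
    [[0, 0, 0], [0, 0.004, 0], 0.018],
    [[0, 0, 0], [0, 0.004, 0], 0.025],
    [[0, 0, 0], [0, 0.004, 0], 0.035],
    [[0, 0, 0], [0, 0.004, 0], 0.045],
    [[0, 0, 0], [0, 0.004, 0], 0.045],
    [[0, 0, 0], [0, 0.004, -0.005], 0.045],
    [[0, 0, 0], [0, 0.004, -0.02], 0.045]
  ]
}}

```text
t: 54.25
tool_pos: [470.4, -21.5, 103.2]
tcp_rot: [[0.08, 0.997, -0.006], [0.997, -0.08, 0.001], [0.0, -0.006, -1.0]]
ft_force: [-0.2, 0.4, 0.0]
width: 45.1
```

Call:
{"name": "move_arm", "arguments": {
  "rows": [
    [[0, 0, 0], [0, 0, -0.02], 0.045],
    [[0, 0, 0], [0, 0, -0.04], 0.045],
    [[0, 0, 0], [-0.01, 0, -0.06], 0.045],
    [[0, 0, 0], [-0.03, 0, -0.075], 0.045],
    [[0, 0, 0], [-0.06, 0, -0.08], 0.045],
    [[0, 0, 0], [-0.095, 0, -0.08], 0.045],
    [[0, 0, 0], [-0.13, 0, -0.08], 0.045],
    [[0, 0, 0], [-0.165, 0, -0.08], 0.045],
    [[0, 0, 0], [-0.2, 0, -0.08], 0.045],
    [[0, 0, 0], [-0.22, 0, -0.08], 0.045]
  ]
}}

```text
t: 55.08
tool_pos: [454.3, -244.0, 185.9]
tcp_rot: [[0.082, 0.997, 0.0], [0.997, -0.082, -0.001], [-0.001, 0.0, -1.0]]
ft_force: [-0.7, -0.0, -0.5]
width: 44.6
```

```bash
python3 m.py; python3 - <<'E'
from h import *
t=arm.camera('top');s=arm.camera('side')
big('top',(360,220,510,330),5,'pics/t6.png',t)
big('side',(220,160,440,400),2.5,'pics/s7.png',s)
print(cells('top',t),cells('side',s))
for n,z in(('keeper_grip',93),('rod_grip',93)):
  for c in('top','side'):print(n,c,[(at_z(r['location'],c,z).round(1),round(r['confidence'],2)) for r in arm.landmark_of(n,c)[:2]])
E
```

```text
t 55.08 pos [ 454.3 -244.   185.9] jaw -4.7 F [-0.7 -0.  -0.5] w 44.6 q [-34.  -8. 114.  -0.  74. -29.]
[(421.0, 272.6, 43.6, 43.5, -36.5), (482.7, 368.5, 43.5, 43.2, -19.3), (654.4, 317.3, 39.5, 38.7, -18.5), (640.9, -81.7, 51.9, 53.2, -3.0)] [(482.1, 368.6, 44.5, 44.1, -18.7), (420.6, 272.7, 44.4, 43.8, -35.5)]
keeper_grip top [(array([481.2, -17.4,  93. ]), 0.63), (array([454.3,   3.8,  93. ]), 0.44)]
keeper_grip side [(array([470.9, -27.2,  93. ]), 0.58)]
rod_grip top [(array([523.5, 182.3,  93. ]), 0.54)]
rod_grip side [(array([517.1, 179.1,  93. ]), 0.47)]
```

View pics/t6.png

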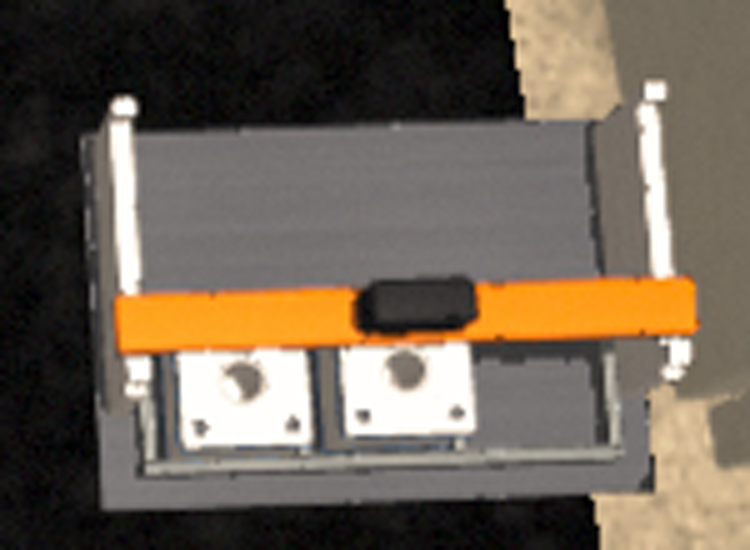

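View pics/s7.png

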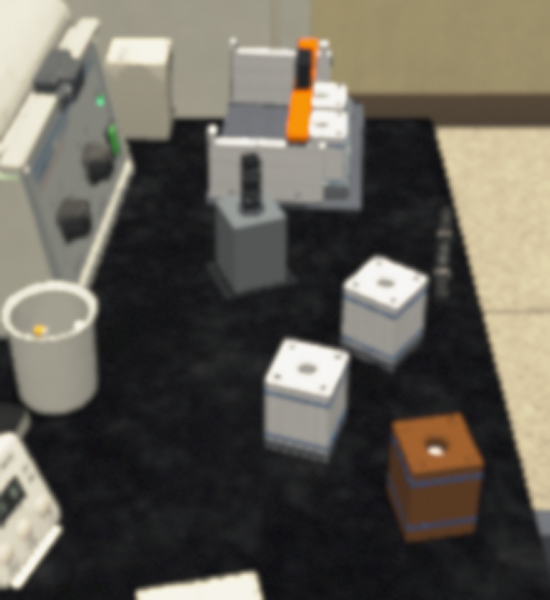

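```bash
python3 - <<'E'
from h import *
for f in('t5','t6'):
    im=cv2.imread(f'pics/{f}.png').astype(int); m=((im[...,2]>200)&(im[...,0]<90)&(im[...,1]>80)).astype(np.uint8)
    c=max(cv2.findContours(m,cv2.RETR_EXTERNAL,cv2.CHAIN_APPROX_NONE)[0],key=cv2.contourArea)
    p=np.array([at_z((360+q[0][0]/5,220+q[0][1]/5),'top',76)[:2] for q in cv2.convexHull(c)],np.float32)
    print(cv2.minAreaRect(p))
E
```

```text
((533.8262329101562, 31.79590606689453), (86.67313385009766, 19.789325714111328), 85.19402313232422)
((472.3646545410156, -19.525856018066406), (199.25350952148438, 20.64897346496582), 85.12088012695312)
```

```bash
python3 - <<'E'
from h import *
o=[]
for c,b in(('top',(295,235,350,300)),('side',(290,205,350,280))):
    for im in(cv2.imread(f'pics/{c}0.png'),arm.camera(c)):
        l,t,r,d=b;o.append(cv2.resize(im[t:d,l:r],(200*2-10,500)))
cv2.imwrite('pics/cmp.png',cv2.resize(np.hstack(o),(800,300)))
E
python3 m.py
```

```text
t 55.48 pos [ 455.1 -239.9  185.3] jaw -4.49 F [ 0.6 -0.1  0.8] w 45.0 q [-34.  -8. 114.   0.  74. -29.]
```

View pics/cmp.png

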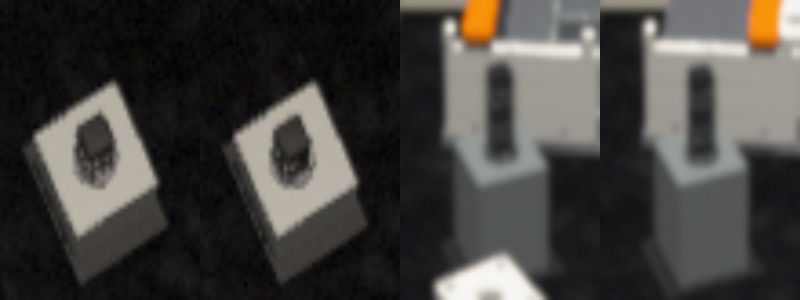

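```bash
python3 -c "
from workcell import arm
print(arm.hand_in())"
```

```text
the job is handed in; nothing more can be done
None
```

The job is handed in, at about 55 s of the 210 s allowed; hand-in reports no verdict, so what follows is my own last checks.

- **Discs:** Four white cells were present, and I left the brown look-alike alone. I pushed all four discs until the force rose to 8–13 N. Two cells bottomed at full depth, with the band at or below the rim. The other two bottomed 20 mm higher, with the band still showing.
- **Cells:** The full-depth cells now stand upright in nests 2 and 1. My last measurement before closing the keeper put them about 1 mm from my estimate of the nest centres. The short cells stand on the desk where they were.
- **Rod:** It is back in its stand. Before-and-after pictures in both cameras show it in the same position, with the collar down.
- **Keeper:** It slid to a hard stop: the force rose to 23 N with no further movement. It travelled about 57 mm, not the full 60 mm. It seems to have started about 3 mm from open, since the bar sat 73 mm behind the nests' centre line at first and about 16 mm at the end, which fits a final position of 60 mm.
- **Bystanders:** The beaker, the carton and everything else nearby are still standing, and the arm is clear.

**Disagreements:** The side camera showed the rod about 4 mm lower than the arm's position implied. The measured bottom depths agreed with the arm, so I relied on those. The keeper-grip network was off by up to 10 mm, so I used the bar's outline in the top camera instead.

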